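# Criss-cross the corner brackets and lock the pile with the keeper bar

### The job

Lay the blue corner bracket and then the yellow one flat on the grey one on the carrying stand, squarely over it, each turned half round from the one below so that the pile criss-crosses and stays balanced. Then lay the keeper bar across the pile, centred in the stand's two forks, and press it down past the red sprung jaw until it is fully home and the jaw has snapped shut over it. Keep the grey bracket in its place and leave the other things on the bench alone.

Things in the scene. Friction and masses are not known exactly. Their poses are not given: they have to be found in the camera images.
- base_mid (a point): GREY bracket: centre of the bracket's 130 x 130 mm outline square, half-way up its 18 mm thickness (in the open notch, not in metal). z: normal of the flat face. One leg along x (centre line y = -42.5 mm), one along y (centre line x = -42.5 mm); outer corner at (-65, -65) mm. Same shape as the blue one; lies flat on the stand, square to it within 4 degrees: bottom of the pile
- base_corner (a point): outer corner of the grey bracket, half-way up
- blue_mid (a point): BLUE bracket: centre of the bracket's 130 x 130 mm outline square, half-way up its 18 mm thickness (in the open notch, not in metal). z: normal of the flat face. One leg along x (centre line y = -42.5 mm), one along y (centre line x = -42.5 mm); outer corner at (-65, -65) mm. 
- blue_corner (a point): outer corner of the blue bracket, half-way up
- blue: BLUE flat L-shaped corner bracket, 130 x 130 mm outline, two legs 45 mm wide, 18 mm thick, about 0.26 kg; centre of mass near (-17, -17) mm, open notch towards (+65, +65). Origin and axes as the listed centre point, 9 mm lower. Starts on the sloped rack, leaning 32 degrees: x points up the slope; the y leg rests against the low lip
- yellow_mid (a point): YELLOW bracket: centre of the bracket's 130 x 130 mm outline square, half-way up its 18 mm thickness (in the open notch, not in metal). z: normal of the flat face. One leg along x (centre line y = -42.5 mm), one along y (centre line x = -42.5 mm); outer corner at (-65, -65) mm. 
- yellow_corner (a point): outer corner of the yellow bracket, half-way up
- yellow: YELLOW flat L-shaped corner bracket, 130 x 130 mm outline, two legs 45 mm wide, 18 mm thick, about 0.26 kg; centre of mass near (-17, -17) mm, open notch towards (+65, +65). Origin and axes as the listed centre point, 9 mm lower. Starts beside the blue one, leaning likewise (which is left changes)
- rack: fixed sloped plywood rack, 340 mm wide (y), 150 mm deep, rising 32 degrees away from the robot, from 35 mm high at the front to 125 mm at the back; lip along the low edge 14 mm high. Bare slope 25 mm or more wide beside each bracket's x leg. Origin at the centre of its underside
- stand: fixed carrying stand: wooden base 140 (x) x 236 (y) x 20 mm; fork posts at y = -91 and +91 mm, 170 mm apart inside, 137 mm tall. Slots 20 mm wide about x = 0, flared open tops, floor 86 mm up. Bar home: centre line 94 mm above the underside, along y at x = 0, middle at y = 0. Three brackets piled reach 74 mm. Origin: centre of the underside, z up
- jaw (a joint): red sprung jaw at the stand's +y fork, hinged on the slot's +x side 117 mm above the underside, reaching 14 mm across the slot. 0 = closed (start), up to 1.5 rad as a bar pushes it down. Passing it takes roughly 3 to 10 N at that fork; with the bar home it springs back to 0 above the bar
- bar_mid (a point): keeper bar, a round metal bar 16 mm in diameter, 230 mm long, with red ends, 0.12 kg. Point at its middle, on its centre line; its length runs along the y axis. Starts level on a low black rest, 45 mm above the bench, supported about 80 mm either side of the middle; between the supports it is clear beneath (down to 10 mm) and beside
- jar: glass jar with yellow lid, 56 mm diameter, 70 mm tall, stands on the bench; origin at the centre of its underside. Not part of the job
- can: steel can, 68 mm diameter, 100 mm tall; origin under its centre. Not part of the job
- driver: screwdriver lying on the bench. Not part of the job
- mug: white mug, 80 mm diameter, 90 mm tall; origin under its centre. Not part of the job
- tape: orange roll, 100 mm diameter, 45 mm tall; origin under its centre. Not part of the job
- offcut: wooden block 60 x 140 x 35 mm; origin under its centre. Not part of the job
- bar: the keeper bar as a whole; origin on its surface at mid-length
Mind the look-alikes: they are no part of the job. Several things have the shape of the yellow; the one meant has the colours described above.

How it is judged:
By the outcome, as a careful person would: the job done as asked, in the order asked, and still so for the second after the job is handed in, with the robot touching nothing.
It also fails if it takes over 70 s, if anything falls off the work surface, if the arm or the gripper's body presses on something with over 40 N, if the wrist force passes 120 N, or if a joint passes its speed limit or range.

### The arm

A 7-joint arm with a two-finger parallel gripper is mounted at the origin on the work surface. World frame = base frame: x ahead of the robot, y to its left, z up, the work surface at z = 0. Lengths are in m, angles in rad, forces in N, time in s.
With the tool pointing down it reaches from about 0.35 to 0.9 m from the base axis. Payload 7.2 kg.
Tool frame: the origin (TCP) lies at the centre of the arm's flange, where the gripper is bolted on; the fingertips stand 182 mm ahead of it and the grasp point (between the pads) lies 163 mm ahead of it; z points along the fingers, x is the direction in which the jaws open and shut, and the axes are right-handed (so a half turn about z gives the same grasp; the last joint's range is limited). The gripper opens to 88 mm and grips with 3 to 60 N. Pads are 20 mm wide; open, the fingers measure 115 mm over their backs; the gripper's body (75 mm by 178 mm) begins 61 mm behind the grasp point.
Start: joints at [1.037, 0.411, -0.013, 1.596, 0.006, 1.134, -0.082], TCP at [0.281, -0.558, 0.405] pointing down, gripper open.
Joint ranges: [-2.95, 2.95], [-0.29, 1.99], [-1.47, 1.44], [0.14, 2.54], [-1.03, 4.17], [0.13, 1.85], [-2.86, 2.86]. Speed limits (rad/s): [2.39, 2.39, 3.01, 3.01, 3.14, 3.14, 3.14].

### API

Orientations are given as [roll, pitch, yaw] about the fixed x, y, z axes, in that order (R = Rz(yaw) Ry(pitch) Rx(roll)).
In Python, from cell import observe, get_image, calibration, hand_in, boxes_of gives the robot as it stands.
- The arm moves only by the shell command python3 -m pendant 'ROWS' [FORCE]. ROWS is JSON, a list of rows, each a list of 3 entries, a list of its own where there are three numbers: the opening, from 0 (shut) to 1 (fully open), then the shift along the tool's x, y, z in m, then the turn about the tool's z in degrees. A call has 1 to 10 rows; each row shifts and turns the pose as measured when the row begins, along the tool's axes as they then stand; what a row does not reach is not made up. A row lasts 1/12 s, in which the tool goes at most 41.7 mm and 7.16 degrees, less where a joint would pass 70% of its speed; a pose out of reach is approached as far as the arm can. A call is refused whole if a number of a shift passes 0.0417 or a number of a turn 7.16, either way. A call with a gripper value outside its range is refused whole. The fingers move at their own pace and stop on an object; FORCE is the grip in N (left out, the last holds). Time passes only in rows, so rows that do not move let the fingers close. It gives the time, the measured TCP pose, the force and the opening at its end, in the units of the state.
- observe(): the state, without advancing time (a new reading comes with each control period).
- get_image(name): name is "scene" or "top" or "wrist"; returns (picture, depth): 400x640x3 uint8, red, green, blue; 400x640 float32, m along the optical axis (not along the pixel's ray), 0 where there is no reading.
- calibration(name): a dict with "intrinsics" (3x3 intrinsics, pixels), "position" and "rotation" of the camera in the world. Camera axes: x right, y down, z forward; pixel columns grow to the right and rows downward; lengths in m; the calibration is good to about 2 mm. A picture is of the moment at which its call begins: read the wrist's pose just before it. calibration takes no time and is no camera call; for the wrist camera it gives the pose at the moment of the call.
- hand_in(): hands the job in, once; it reports no verdict.
Trained networks look in the newest picture that a camera, given by its name, has taken for a name from the list of things; names that differ only in an ending like _2 or _b are one class to them, and where a whole thing is asked for, a point or a joint stands for the part that bears it (a point fixed in the world has none). Each returns a list of dicts, best first, with "score" (0 to 1); they miss things now and then, are a little off and sometimes report something else, mostly with a low value. They report only what shows in the picture. A call takes as long as a camera call. They do not tell look-alikes from the thing itself.
- boxes_of(query, camera): "extent" ([left, top, width, height] in pixels, round what is visible of it).
The state is a dict: "time_s": time; "joint_positions": joint angles; "dq": joint speeds; "joint_torque": joint torques, N m; "ee_pos": TCP position; "ee_rot": TCP orientation; "force": force on the tool from outside, world axes, zero at the start; "wrist_torque": the same for the moment, N m; "finger_gap": finger opening in m.
Only numpy, scipy, OpenCV 4.12 (cv2) and the standard library are available. Lean on these libraries where they do the work, as an engineer would, in place of code of your own. Each camera call takes 0.05 s, during which the arm holds its last target.

## Working session

There is one attempt and no reset: what is moved stays moved. The work goes in short steps, Python scripts to look and compute and a shell command to move; the robot and the scene stay as the last step left them, time stands still between calls to the robot, and variables do not carry over. Pictures are saved under pics/ and viewed, and the job is handed in when it is done.

```bash
ls; mkdir -p pics; python3 - <<'E'
from cell import *
import cv2
s=observe()
print({k:s[k] for k in ['time_s','ee_pos','ee_rot','force','finger_gap']})
for n in ['scene','top']:
    im,d=get_image(n); cv2.imwrite(f'pics/{n}0.png',im[:,:,::-1]); c=calibration(n); print(n,c)
    import numpy as np; np.save(f'{n}0d.npy',d); np.save(f'{n}0.npy',im)
E
```

```text
pics
{'time_s': 0.0, 'ee_pos': array([ 0.28060429, -0.55823825,  0.40384723]), 'ee_rot': array([ 3.14146922e+00,  1.53913869e-03, -1.10496968e+00]), 'force': array([ 0.34807996, -0.28928616,  0.36266817]), 'finger_gap': 0.08811175975010724}
scene {'intrinsics': array([[388.1959467 ,   0.        , 313.84986132],
       [  0.        , 388.1959467 , 200.61097387],
       [  0.        ,   0.        ,   1.        ]]), 'position': array([ 1.20560627, -0.55710778,  0.68555543]), 'rotation': array([-2.12938337,  0.02393213,  0.80548009])}
top {'intrinsics': array([[388.20955614,   0.        , 321.45230027],
       [  0.        , 388.20955614, 199.53871803],
       [  0.        ,   0.        ,   1.        ]]), 'position': array([0.265844  , 0.08153136, 1.23618033]), 'rotation': array([-2.92970552e+00,  1.49809232e-03, -1.61087796e+00])}
```

View pics/scene0.png

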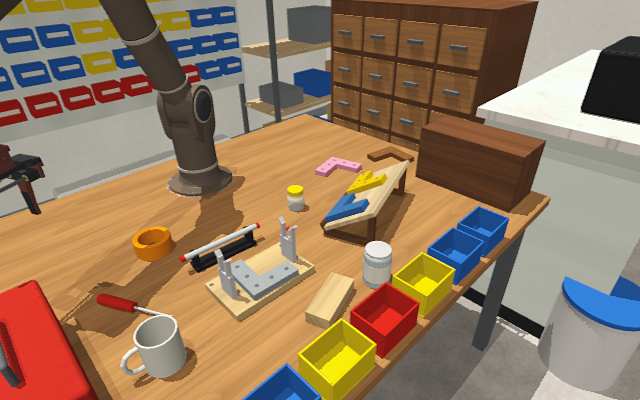

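View pics/top0.png

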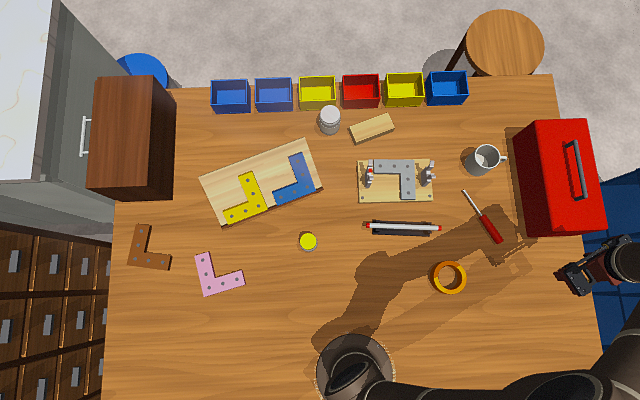

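```bash
cat > h.py <<'E'
import numpy as np, cv2
from scipy.spatial.transform import Rotation as R
from cell import *
def Rc(c): 
    r=np.asarray(c['rotation']); return r if r.shape==(3,3) else R.from_euler('xyz',r).as_matrix()
def cloud(d,c):
    K=c['intrinsics']; v,u=np.mgrid[:d.shape[0],:d.shape[1]]
    p=np.stack([(u-K[0,2])/K[0,0]*d,(v-K[1,2])/K[1,1]*d,d],-1)
    return p@Rc(c).T+c['position']
def proj(P,c):
    q=(np.asarray(P)-c['position'])@Rc(c); K=c['intrinsics']
    return np.stack([K[0,0]*q[...,0]/q[...,2]+K[0,2],K[1,1]*q[...,1]/q[...,2]+K[1,2]],-1)
E
python3 - <<'E'
from h import *
im=np.load('top0.npy');d=np.load('top0d.npy');P=cloud(d,calibration('top'))
for n,(u,v) in dict(yel=(233,211),yel2=(243,185),blue=(303,165),blue2=(283,192),grey=(408,185),grey2=(390,165),bench=(300,300),standbase=(375,190),rackhi=(285,150),racklo=(250,225),rackleft=(215,200),barL=(368,225),barR=(438,228),postL=(369,180),postR=(431,175),jar=(308,241),can=(329,115),tape=(450,263),off=(370,128)).items():
    print(n,(u,v),im[v,u],P[v,u].round(3))
a=cv2.resize(im[120:250,190:460],None,fx=2.9,fy=2.9,interpolation=cv2.INTER_CUBIC); cv2.imwrite('pics/crop0.png',a[:,:,::-1])
E
```

```text
yel (233, 211) [211 195   0] [0.492 0.345 0.069]
yel2 (243, 185) [213 196   0] [0.564 0.308 0.102]
blue (303, 165) [ 97 116 167] [0.621 0.126 0.096]
blue2 (283, 192) [ 48 108 173] [0.546 0.191 0.067]
grey (408, 185) [162 167 167] [ 0.559 -0.204  0.039]
grey2 (390, 165) [165 168 167] [ 0.629 -0.152  0.036]
bench (300, 300) [177 121  61] [0.217 0.152 0.   ]
standbase (375, 190) [211 180 115] [ 0.552 -0.101  0.02 ]
rackhi (285, 150) [203 171 127] [0.664 0.178 0.117]
racklo (250, 225) [173 115  60] [ 0.458  0.306 -0.002]
rackleft (215, 200) [212 190 141] [0.527 0.398 0.077]
barL (368, 225) [223  61  49] [ 0.434 -0.066  0.055]
barR (438, 228) [215 157 152] [ 0.417 -0.282  0.05 ]
postL (369, 180) [95 86 85] [ 0.566 -0.073  0.095]
postR (431, 175) [156 151 150] [ 0.563 -0.251  0.137]
jar (308, 241) [210 214   0] [0.391 0.119 0.069]
can (329, 115) [207 204 202] [0.78  0.039 0.101]
tape (450, 263) [187  99   0] [ 0.31  -0.309  0.042]
off (370, 128) [206 170 105] [ 0.758 -0.096  0.037]
```

View pics/crop0.png

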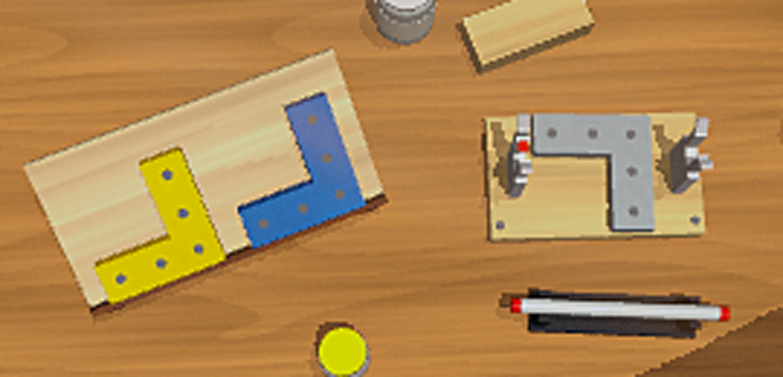

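```bash
cat >> h.py <<'E'
from scipy.optimize import minimize
LP=np.array([[-65,-65],[65,-65],[65,-20],[-20,-20],[-20,65],[-65,65]])/1000.
def rect(a,b): return np.array([[-a,-b],[a,-b],[a,b],[-a,b]])/2.
def fit(mask,c,poly,T0,S=8,ups=6):
    """mask bool full image; T0(x,y,yaw)->4x4-like function giving 3D pts from poly; optimise overlap"""
    f,x0=T0
    v,u=np.nonzero(mask); u0,u1,v0,v1=u.min()-6,u.max()+7,v.min()-6,v.max()+7
    m=mask[v0:v1,u0:u1].astype(np.float32)
    def cost(x):
        q=proj(f(poly,x),c)-[u0,v0]
        q=(q+0.5)*S-0.5
        im=np.zeros((m.shape[0]*S,m.shape[1]*S),np.uint8)
        cv2.fillPoly(im,[np.round(q*16).astype(np.int32)],255,shift=4)
        a=cv2.resize(im,(m.shape[1],m.shape[0]),interpolation=cv2.INTER_AREA)/255.
        return np.abs(a-m).sum()/m.sum()
    best=None
    for k in range(3):
        sim=np.array([x0]+[np.array(x0)+np.eye(len(x0))[i]*([.012,.012,.15][i] if k==0 else [.003,.003,.03][i]) for i in range(len(x0))])
        r=minimize(cost,x0,method='Nelder-Mead',options=dict(initial_simplex=sim,xatol=1e-5,fatol=1e-6,maxiter=400)); x0=r.x
    return r.x,r.fun
def flat(z):
    def f(poly,x):
        p=np.asarray(poly); c,s=np.cos(x[2]),np.sin(x[2])
        return np.stack([x[0]+c*p[:,0]-s*p[:,1],x[1]+s*p[:,0]+c*p[:,1],np.full(len(p),z)],-1)
    return f
def hsv(im): return cv2.cvtColor(im,cv2.COLOR_RGB2HSV).astype(int)
E
python3 - <<'E'
from h import *
im=np.load('top0.npy');d=np.load('top0d.npy');c=calibration('top');P=cloud(d,c);H=hsv(im)
uu=np.mgrid[:400,:640]
def reg(a,b,e,g): return (uu[1]>=a)&(uu[1]<b)&(uu[0]>=e)&(uu[0]<g)
# rack plane
m=reg(195,330,135,235)&(H[...,1]<110)&(P[...,2]>0.03)&(H[...,0]<25)&(H[...,0]>8)
p=P[m]; 
for _ in range(5):
    A=np.c_[p[:,:2],np.ones(len(p))]; k=np.linalg.lstsq(A,p[:,2],rcond=None)[0]; r=p[:,2]-A@k; p=p[abs(r)<max(.004,2*r.std())] if abs(r).max()>.004 else p
print('rack',k,len(p),np.degrees(np.arctan(np.hypot(k[0],k[1]))),'dir',np.degrees(np.arctan2(k[1],k[0])))
yaw=np.arctan2(k[1],k[0])
for n,mm in dict(yel=reg(195,330,135,235)&(abs(H[...,0]-28)<5)&(H[...,1]>200),blue=reg(195,330,135,235)&(abs(H[...,0]-107)<12)&(H[...,1]>90)).items():
    p=P[mm]; kk=np.linalg.lstsq(np.c_[p[:,:2],np.ones(len(p))],p[:,2],rcond=None)[0]
    print(n,mm.sum(),'slope',np.degrees(np.arctan(np.hypot(kk[0],kk[1]))),np.degrees(np.arctan2(kk[1],kk[0])))
    t=np.radians(32); nr=None
    z0=np.median(p[:,2]-(p[:,0]*np.cos(yaw)+p[:,1]*np.sin(yaw))*np.tan(t))
    def f(poly,x):
        q=np.asarray(poly); ex=np.array([np.cos(x[2])*np.cos(t),np.sin(x[2])*np.cos(t),np.sin(t)]); ey=np.array([-np.sin(x[2]),np.cos(x[2]),0])
        o=np.array([x[0],x[1],z0+(x[0]*np.cos(yaw)+x[1]*np.sin(yaw))*np.tan(t)])
        return o+q[:,:1]*ex+q[:,1:]*ey
    x0=[p[:,0].mean(),p[:,1].mean(),yaw]
    x,e=fit(mm,c,LP,(f,x0)); print(n,x.round(4),np.degrees(x[2]),'cost',e,'top-centre',f(np.array([[0,0]]),x).round(4),'mid pt x-leg(0,-42.5)',f(np.array([[0,-.0425]]),x).round(4))
g=reg(365,425,150,205)&(H[...,1]<25)&(abs(P[...,2]-.038)<.006)
x,e=fit(g,c,LP,(flat(.038),[.59,-.17,np.pi/2])); print('grey',x.round(4),np.degrees(x[2]),e,np.median(P[g][:,2]))
w=reg(350,440,150,210)&(abs(P[...,2]-.02)<.009)&(H[...,1]>60)
pts=P[w];h=cv2.minAreaRect(pts[:,:2].astype(np.float32)); print('stand base',h)
w2=(w|g|(reg(358,435,157,203)&(P[...,2]>.03)))
k=cv2.morphologyEx(w.astype(np.uint8),cv2.MORPH_CLOSE,np.ones((3,3)))
b=reg(355,450,215,236)&(P[...,2]>.04)
cv2.imwrite('pics/m0.png',np.hstack([(w*255).astype(np.uint8)[140:240,340:460],(b*255).astype(np.uint8)[140:240,340:460]]).repeat(3,0).repeat(3,1))
p=P[b]; print('bar n',len(p)); print(cv2.fitLine(p.astype(np.float32),cv2.DIST_HUBER,0,.01,.01).ravel()); 
rd=b&(H[...,1]>130)&((H[...,0]<8)|(H[...,0]>172)); q=P[rd]; print('red z',q[:,2].max(),[ (q[s].mean(0).round(4),s.sum()) for s in (q[:,1]>-.15,q[:,1]<-.2)])
E
```

```text
rack [ 0.58696395  0.20646927 -0.31191527] 3239 31.89065031714167 dir 19.37973077441039
yel 998 slope 21.61704637937999 -83.20027915277613
yel [0.5276 0.3211 0.3394] 19.443389874398115 cost 0.12051161145821053 top-centre [[0.5276 0.3211 0.085 ]] mid pt x-leg(0,-42.5) [[0.5418 0.281  0.085 ]]
blue 974 slope 19.295581764196914 -115.21546421463464
blue [0.5821 0.1703 0.323 ] 18.505050534308786 cost 0.1294439747151427 top-centre [[0.5821 0.1703 0.0857]] mid pt x-leg(0,-42.5) [[0.5956 0.13   0.0857]]
grey [ 0.5816 -0.161   1.517 ] 86.91553848900911 0.08994849348984238 0.03880749203739842
stand base ((0.5823167562484741, -0.1661742776632309), (0.23694942891597748, 0.1431105136871338), 89.0113754272461)
bar n 450
[ 6.2539890e-02  9.9804217e-01 -7.8289688e-04  4.2599258e-01
 -1.8005720e-01  5.2107353e-02]
red z 0.05756503221717191 [(array([ 0.4349, -0.0652,  0.0506]), np.int64(19)), (array([ 0.4159, -0.2858,  0.0518]), np.int64(15))]
```

View pics/m0.png

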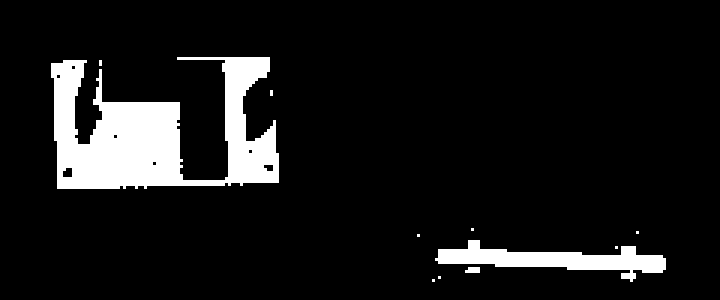

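```bash
cat >> h.py <<'E'
def go(target,yaw=None):
    s=observe(); y=s['ee_rot'][2]; d=np.asarray(target)-s['ee_pos']
    t=0
    if yaw is not None:
        t=-((np.degrees(yaw-y)+180)%360-180)
    yy=y if yaw is None else yaw
    f=lambda y:np.round([d@[np.cos(y),np.sin(y),0],d@[np.sin(y),-np.cos(y),0],-d[2]],4)
    print('t%.2f'%s['time_s'],'pos',s['ee_pos'].round(4),'rot',np.degrees(s['ee_rot']).round(2),'F',s['force'].round(1),'gap',round(s['finger_gap'],4),'j7',round(s['joint_positions'][6],2))
    print('turn deg',round(t,2),'shift now-axes',f(y),' after-turn axes',f(yy))
E
python3 - <<'E'
from h import *
c=calibration('wrist');s=observe();print(c['position']-s['ee_pos'],c['rotation'])
go([.56,.13,.40],np.radians(-70.8))
E
python3 -m pendant '[[1,[0,0,0],3.8],[1,[0,0,0],3.7]]'
python3 -c "
from h import *
go([.56,.13,.40],np.radians(-70.8))"
```

```text
[ 0.07356919  0.03697732 -0.01996312] [ 2.83557065e+00  1.22757848e-03 -1.10516159e+00]
t0.10 pos [ 0.2806 -0.5583  0.4039] rot [ 1.7999e+02  8.0000e-02 -6.3310e+01] F [-1.   0.2  0.2] gap 0.0877 j7 -0.08
turn deg 7.49 shift now-axes [-0.4894 -0.5588  0.0039]  after-turn axes [-0.5581 -0.4902  0.0039]
time_s: 0.27
ee_pos: [0.2804, -0.5581, 0.4028]
ee_rot: [3.141, 0.003, -1.238]
force: [0.7, -0.4, 0.4]
finger_gap: 0.0876
t0.27 pos [ 0.2804 -0.5581  0.4028] rot [179.97   0.2  -70.94] F [ 0.7 -0.4  0.4] gap 0.0876 j7 -0.2
turn deg -0.14 shift now-axes [-0.559  -0.489   0.0028]  after-turn axes [-0.5579 -0.4904  0.0028]
```

```bash
python3 -m pendant '[[0.7,[-0.029,-0.026,0],0],[0.7,[-0.029,-0.026,0],0],[0.7,[-0.029,-0.026,0],0],[0.7,[-0.029,-0.026,0],0],[0.7,[-0.029,-0.026,0],0],[0.7,[-0.029,-0.026,0],0],[0.7,[-0.029,-0.026,0],0],[0.7,[-0.029,-0.026,0],0],[0.7,[-0.029,-0.026,0],0],[0.7,[-0.029,-0.026,0],0]]' && python3 -c "
from h import *
go([.56,.13,.40],np.radians(-70.8))"
```

```text
time_s: 1.1
ee_pos: [0.4333, -0.193, 0.3981]
ee_rot: [3.133, 0.005, -1.26]
force: [1.0, -1.1, 0.3]
finger_gap: 0.0615
t1.10 pos [ 0.4333 -0.193   0.3981] rot [179.52   0.31 -72.2 ] F [ 1.  -1.1  0.3] gap 0.0615 j7 -0.99
turn deg -1.4 shift now-axes [-0.2688 -0.2194 -0.0019]  after-turn axes [-0.2634 -0.2259 -0.0019]
```

```bash
python3 -m pendant '[[0.7,[-0.028,-0.024,0],0],[0.7,[-0.029,-0.025,0],0],[0.7,[-0.029,-0.025,0],0],[0.7,[-0.029,-0.025,0],0],[0.7,[-0.029,-0.025,0],0],[0.7,[-0.029,-0.025,0],0],[0.7,[-0.029,-0.025,0],-1],[0.7,[-0.029,-0.025,0],-0.5],[0.7,[-0.02,-0.015,0],0],[0.7,[0,0,0],0]]' && python3 -c "
from h import *
go([.56,.13,.40],np.radians(-70.8))
im,d=get_image('wrist');c=calibration('wrist');np.save('w1.npy',im);np.save('w1d.npy',d);np.save('w1c.npy',c,allow_pickle=True);cv2.imwrite('pics/w1.png',im[:,:,::-1])"
```

```text
time_s: 1.93
ee_pos: [0.5616, 0.1365, 0.3959]
ee_rot: [3.133, 0.01, -1.225]
force: [-0.9, 0.0, 0.6]
finger_gap: 0.0614
t1.93 pos [0.5616 0.1365 0.3959] rot [179.49   0.56 -70.2 ] F [-0.9  0.   0.6] gap 0.0614 j7 -1.68
turn deg 0.6 shift now-axes [ 0.0056  0.0037 -0.0041]  after-turn axes [ 0.0056  0.0037 -0.0041]
```

View pics/w1.png

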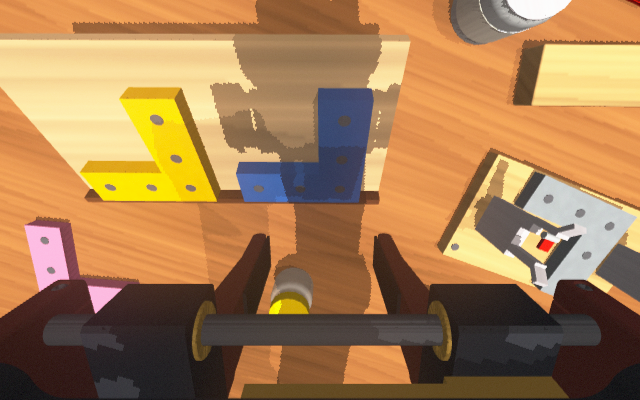

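Candidates: blue L at wrist (345,150) on the rack (top view (295,178)). The blue bins at top (230,95), (273,93) and (447,87) are not brackets. Yellow L at wrist (160,150), top (243,200). L-shaped look-alikes are pink (top (215,275)) and brown (top (147,247)); the jar's lid is also yellow. I choose the two Ls on the rack. Next, a precise fit of both from this wrist view.

```bash
cat >> h.py <<'E'
def tilted(o,ex,ey):
    def f(poly,x):
        q=np.asarray(poly);c,s=np.cos(x[2]),np.sin(x[2])
        a=x[0]+c*q[:,0]-s*q[:,1]; b=x[1]+s*q[:,0]+c*q[:,1]
        return o+a[:,None]*ex+b[:,None]*ey
    return f
def ransac_plane(p,n=300,tol=.002,seed=0):
    r=np.random.default_rng(seed);best=None
    for _ in range(n):
        a=p[r.choice(len(p),3,False)];nn=np.cross(a[1]-a[0],a[2]-a[0]);l=np.linalg.norm(nn)
        if l<1e-7: continue
        nn/=l; k=abs((p-a[0])@nn)<tol
        if best is None or k.sum()>best.sum(): best=k
    q=p[best];o=q.mean(0);nn=np.linalg.svd(q-o,full_matrices=False)[2][2]; nn*=np.sign(nn[2]); return o,nn,best
E
python3 - <<'E'
from h import *
im=np.load('w1.npy');d=np.load('w1d.npy');c=np.load('w1c.npy',allow_pickle=True).item();P=cloud(d,c);H=hsv(im)
vv,uu=np.mgrid[:400,:640]
R0=(uu>60)&(uu<420)&(vv>30)&(vv<215)
for n,mm in dict(yel=R0&(abs(H[...,0]-28)<5)&(H[...,1]>215)&(uu<225),blue=R0&(abs(H[...,0]-109)<14)&(H[...,1]>110)).items():
    o,nn,k=ransac_plane(P[mm]); 
    print(n,mm.sum(),k.sum(),'tilt',np.degrees(np.arccos(nn[2])),'dir',np.degrees(np.arctan2(-nn[1],-nn[0])))
    m=mm&(abs((P-o)@nn)<.004); m=cv2.morphologyEx(m.astype(np.uint8),cv2.MORPH_CLOSE,np.ones((7,7)))>0
    m=cv2.morphologyEx(m.astype(np.uint8),cv2.MORPH_OPEN,np.ones((3,3)))>0
    cv2.imwrite(f'pics/m_{n}.png',m.astype(np.uint8)*255)
    ex=-nn*nn[2]+[0,0,1]; ex/=np.linalg.norm(ex); ey=np.cross(nn,ex)
    f=tilted(o,ex,ey); x,e=fit(m,c,LP,(f,[0.02,0.02,0.0]))
    print(' cost',e,'res',x.round(4)); T=f([[0,0]],x)[0]; A=f([[.1,0]],x)[0]-T; A/=np.linalg.norm(A); B=np.cross(nn,A)
    print(' top centre',T.round(4),'x axis',A.round(3),'yaw',np.degrees(np.arctan2(B[1],B[0]))-90,'B',B.round(3))
    for xg in (.008,):
      for zg in (.014,.016): print('  grasp',xg,zg,(T+xg*A-.0425*B+(zg-.009)*nn).round(4))
E
```

```text
yel 6469 6442 tilt 32.05332015970016 dir 19.315174600547046
 cost 0.05254959929278437 res [ 0.0052  0.0223 -0.0003]
 top centre [0.5255 0.3201 0.0845] x axis [0.8   0.28  0.531] yaw 19.299327072885262 B [-0.331  0.944  0.   ]
  grasp 0.008 0.014 [0.5435 0.2814 0.093 ]
  grasp 0.008 0.016 [0.5425 0.281  0.0947]
blue 3552 3114 tilt 32.01411601963726 dir 19.280161148790015
 cost 0.8122038194035128 res [ 0.0039  0.0027 -0.0045]
 top centre [0.58   0.1683 0.0852] x axis [0.802 0.276 0.53 ] yaw 19.063206397897616 B [-0.327  0.945  0.002]
  grasp 0.008 0.014 [0.5978 0.1295 0.0936]
  grasp 0.008 0.016 [0.5968 0.1291 0.0953]
```

```bash
python3 - <<'E'
from h import *
im=np.load('w1.npy');d=np.load('w1d.npy');c=np.load('w1c.npy',allow_pickle=True).item();P=cloud(d,c);H=hsv(im)
vv,uu=np.mgrid[:400,:640]
R0=(uu>225)&(uu<385)&(vv>70)&(vv<205)
mm=R0&(abs(H[...,0]-109)<14)&(H[...,1]>110)
o,nn,k=ransac_plane(P[mm])
m=R0&(abs((P-o)@nn)<.004)&(d>0); m=cv2.morphologyEx(m.astype(np.uint8),cv2.MORPH_OPEN,np.ones((3,3)))>0
n,l,st,_=cv2.connectedComponentsWithStats(m.astype(np.uint8)); m=l==1+st[1:,4].argmax()
cv2.imwrite('pics/m_b.png',m.astype(np.uint8)*255)
ex=-nn*nn[2]+[0,0,1]; ex/=np.linalg.norm(ex); ey=np.cross(nn,ex)
f=tilted(o,ex,ey); x,e=fit(m,c,LP,(f,[0.02,0.02,0.0]))
T=f([[0,0]],x)[0]; A=f([[.1,0]],x)[0]-T; A/=np.linalg.norm(A); B=np.cross(nn,A)
print(' cost',e,'res',x.round(4),T.round(4),'yaw',np.degrees(np.arctan2(B[1],B[0]))-90)
G=T+.008*A-.0425*B+(.0155-.009)*nn; print(G)
go(G+[0,0,.163],np.radians(-70.8))
E
```

```text
cost 0.04457951952616575 res [0.0047 0.003  0.0024] [0.5805 0.1688 0.0856] yaw 19.39453262508053
[0.59779292 0.12985104 0.09545297]
t1.98 pos [0.5613 0.1346 0.3957] rot [179.43   0.5  -70.25] F [ 0.1  0.4 -0.6] gap 0.0614 j7 -1.68
turn deg 0.55 shift now-axes [ 0.0168 -0.0327  0.1372]  after-turn axes [ 0.0165 -0.0329  0.1372]
```

View pics/m_b.png

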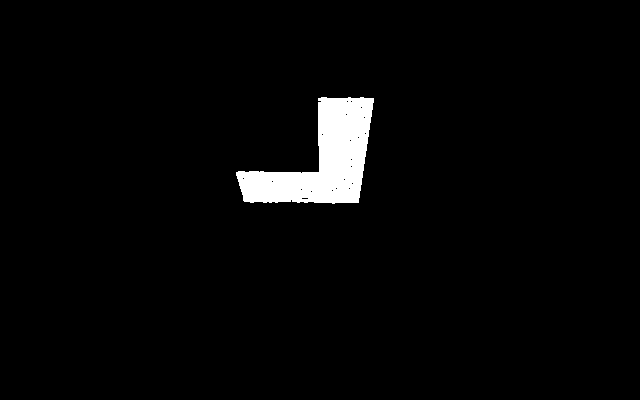

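```bash
cat >> h.py <<'E'
def gg(target,yaw=None,L=.163):
    """shift so that point L ahead of TCP gets to target; exact tool axes"""
    s=observe(); Rm=R.from_euler('xyz',s['ee_rot']).as_matrix(); g=s['ee_pos']+Rm@[0,0,L]
    t=0
    if yaw is not None:
        t=-((np.degrees(yaw-s['ee_rot'][2])+180)%360-180)
    R2=Rm@R.from_euler('z',np.radians(t)).as_matrix(); d=np.asarray(target)-g
    print('t%.2f'%s['time_s'],'grasp',g.round(4),'rot',np.degrees(s['ee_rot']).round(2),'F',s['force'].round(1),'gap',round(s['finger_gap'],4),'j',s['joint_positions'].round(2))
    print('turn',round(t,2),'shift now-axes',(d@Rm).round(4),' after-turn axes',(d@R2).round(4))
E
python3 -c "
from h import *
gg([0.5978,0.1299,.0955],np.radians(-70.6))"
```

```text
t1.98 grasp [0.5593 0.1354 0.2327] rot [179.43   0.5  -70.25] F [ 0.1  0.4 -0.6] gap 0.0614 j [-0.02  0.37 -0.39  1.7   0.15  1.11 -1.68]
turn 0.35 shift now-axes [ 0.0194 -0.0357  0.1367]  after-turn axes [ 0.0191 -0.0359  0.1367]
```

```bash
python3 -m pendant '[[0.68,[0.008,-0.014,0.01],0.3],[0.68,[0.008,-0.014,0.02],0],[0.68,[0.003,-0.007,0.02],0],[0.68,[0,0,0.02],0],[0.68,[0,0,0.02],0],[0.68,[0,0,0.01],0],[0.68,[0,0,0],0]]' && python3 -c "
from h import *
gg([0.5978,0.1299,.0955],np.radians(-70.6))"
```

```text
time_s: 2.57
ee_pos: [0.6001, 0.12, 0.2907]
ee_rot: [3.129, 0.003, -1.238]
force: [-0.1, 0.1, 0.0]
finger_gap: 0.06
t2.57 grasp [0.598  0.1198 0.1278] rot [179.25   0.18 -70.91] F [-0.1  0.1  0. ] gap 0.06 j [-0.02  0.53 -0.35  1.72  0.21  0.94 -1.7 ]
turn -0.31 shift now-axes [-0.0095 -0.0036  0.0322]  after-turn axes [-0.0095 -0.0036  0.0322]
```

```bash
python3 -m pendant '[[0.68,[-0.005,-0.002,0],0],[0.68,[-0.0035,-0.001,0],0],[0.68,[0,0,0],0]]' && python3 -c "
from h import *
gg([0.5978,0.1299,.0955],np.radians(-70.6))"
```

```text
time_s: 2.82
ee_pos: [0.6003, 0.1276, 0.2923]
ee_rot: [3.128, 0.002, -1.241]
force: [0.4, 0.2, 1.1]
finger_gap: 0.06
t2.82 grasp [0.5982 0.1272 0.1293] rot [ 1.7925e+02  1.3000e-01 -7.1080e+01] F [0.4 0.2 1.1] gap 0.06 j [-0.03  0.54 -0.35  1.71  0.22  0.94 -1.71]
turn -0.48 shift now-axes [-0.0026 -0.0009  0.0338]  after-turn axes [-0.0026 -0.001   0.0338]
```

```bash
python3 -m pendant '[[0.68,[-0.0026,-0.001,0.01],-0.4],[0.68,[0,0,0.01],0],[0.68,[0,0,0.008],0],[0.68,[0,0,0.003],0],[0.68,[0,0,0],0]]' && python3 -c "
from h import *
gg([0.5978,0.1299,.0955],np.radians(-70.6))"
```

```text
time_s: 3.23
ee_pos: [0.6006, 0.1318, 0.2614]
ee_rot: [3.134, 0.002, -1.231]
force: [0.2, 0.4, -0.0]
finger_gap: 0.0596
t3.23 grasp [0.5993 0.1317 0.0984] rot [ 1.7956e+02  1.0000e-01 -7.0540e+01] F [ 0.2  0.4 -0. ] gap 0.0596 j [-0.05  0.57 -0.34  1.74  0.24  0.88 -1.72]
turn 0.06 shift now-axes [0.0012 0.002  0.0029]  after-turn axes [0.0012 0.002  0.0029]
```

```bash
python3 -m pendant '[[0.68,[0.001,0.0015,0.0025],0],[0.68,[0,0,0],0],[0.4,[0,0,0],0],[0.4,[0,0,0],0],[0.4,[0,0,0],0],[0.4,[0,0,0],0]]' 30 && python3 -c "
from h import *
gg([0.5978,0.1299,.0955],np.radians(-70.6))"
```

```text
time_s: 3.73
ee_pos: [0.5993, 0.1302, 0.2582]
ee_rot: [3.133, 0.002, -1.231]
force: [-0.5, 0.6, -2.4]
finger_gap: 0.0447
t3.73 grasp [0.5978 0.1301 0.0952] rot [ 1.7951e+02  1.2000e-01 -7.0550e+01] F [-0.5  0.6 -2.4] gap 0.0447 j [-0.05  0.57 -0.34  1.74  0.24  0.87 -1.72]
turn 0.05 shift now-axes [ 0.0002  0.0001 -0.0003]  after-turn axes [ 0.0002  0.0001 -0.0003]
```

```bash
python3 -m pendant '[[0.4,[0,0,-0.01],0],[0.4,[0,0,-0.02],0],[0.4,[0,0,-0.03],0],[0.4,[0,0,-0.03],0],[0.4,[0,0,-0.02],0],[0.4,[0,0,0],0]]' && python3 -c "
from h import *
gg([0.37,-0.028,.18],np.radians(-90))"
```

```text
time_s: 4.23
ee_pos: [0.5992, 0.1295, 0.3729]
ee_rot: [3.126, 0.002, -1.231]
force: [0.9, -0.1, -2.8]
finger_gap: 0.0448
t4.23 grasp [0.5967 0.129  0.2099] rot [ 1.7912e+02  1.3000e-01 -7.0520e+01] F [ 0.9 -0.1 -2.8] gap 0.0448 j [-0.02  0.45 -0.37  1.64  0.18  1.1  -1.67]
turn 19.48 shift now-axes [0.0725 0.2656 0.0338]  after-turn axes [0.1569 0.2262 0.0338]
```

```bash
python3 -m pendant '[[0.4,[0.004,0.014,0],0],[0.4,[0.007,0.027,0],0],[0.4,[0.008,0.029,0],0],[0.4,[0.008,0.029,0],0],[0.4,[0.008,0.029,0],0],[0.4,[0.008,0.029,0],0],[0.4,[0.008,0.029,0],0],[0.4,[0.007,0.026,0],0],[0.4,[0.006,0.02,0],0],[0.4,[0.003,0.01,0],0]]' && python3 -m pendant '[[0.4,[0,0,0.01],4],[0.4,[0,0,0.02],5],[0.4,[0,0,0.02],5],[0.4,[0,0,0.01],4],[0.4,[0,0,0],0]]' && python3 -c "
from h import *
gg([0.37,-0.028,.07],np.radians(-90))
im,d=get_image('wrist');cv2.imwrite('pics/w2.png',im[:,:,::-1])"
```

```text
time_s: 5.07
ee_pos: [0.3816, -0.0192, 0.3695]
ee_rot: [3.123, 0.005, -1.229]
force: [-0.4, -0.3, -2.9]
finger_gap: 0.0445
time_s: 5.48
ee_pos: [0.3784, -0.0212, 0.3074]
ee_rot: [3.126, -0.004, -1.561]
force: [-0.7, -0.4, -3.7]
finger_gap: 0.0447
t5.48 grasp [ 0.3758 -0.0218  0.1444] rot [179.1   -0.21 -89.44] F [-0.7 -0.4 -3.7] gap 0.0447 j [ 0.24  0.15 -0.33  2.24  0.07  0.78 -1.71]
turn 0.56 shift now-axes [0.0059 0.0047 0.0745]  after-turn axes [0.0059 0.0046 0.0745]
```

View pics/w2.png

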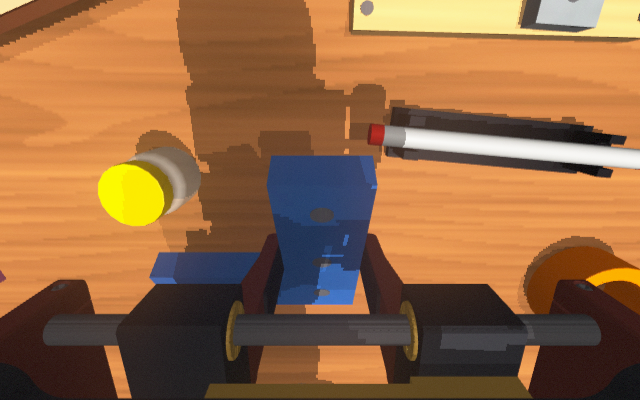

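```bash
python3 -m pendant '[[0.4,[0.002,0.002,0.015],0],[0.4,[0.002,0.003,0.02],0],[0.4,[0,0,0.015],0],[0.4,[0,0,0.01],0],[0.4,[0,0,0.005],0],[0.4,[0,0,0],0]]' && python3 -m pendant '[[0.4,[0,0,0.008],0],[0.4,[0,0,0.008],0],[0.4,[0,0,0.006],0],[0.4,[0,0,0.005],0],[0.4,[0,0,0],0]]' && python3 -c "
from h import *
gg([0.37,-0.028,.03],np.radians(-90))
im,d=get_image('wrist');cv2.imwrite('pics/w3.png',im[:,:,::-1])"
```

```text
time_s: 6.03
ee_pos: [0.3766, -0.0242, 0.2444]
ee_rot: [3.134, -0.003, -1.538]
force: [-0.2, -0.7, -2.1]
finger_gap: 0.0448
time_s: 6.45
ee_pos: [0.3805, -0.024, 0.2182]
ee_rot: [-3.139, -0.003, -1.535]
force: [-2.6, 1.2, 0.5]
finger_gap: 0.0447
t6.45 grasp [ 0.3809 -0.0245  0.0552] rot [-179.84   -0.18  -87.97] F [-2.6  1.2  0.5] gap 0.0447 j [ 0.19  0.32 -0.29  2.32  0.19  0.52 -1.79]
turn 2.03 shift now-axes [0.003  0.0111 0.0252]  after-turn axes [0.0034 0.011  0.0252]
```

View pics/w3.png

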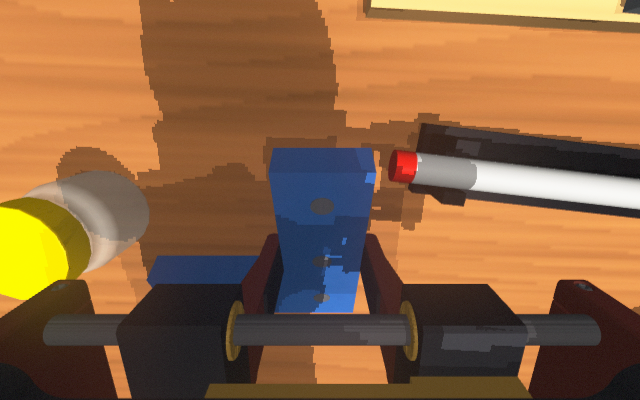

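```bash
python3 -m pendant '[[0.4,[-0.001,0.004,-0.004],0],[0.4,[-0.001,0.006,0],1],[0.4,[0,0.003,0.006],1],[0.4,[0,0,0.006],0],[0.4,[0,0,0.006],0],[0.4,[0,0,0.006],0],[0.4,[0,0,0.004],0],[0.4,[0,0,0.002],0]]' 15 && python3 -c "
from h import *
gg([0.37,-0.028,.03],np.radians(-90))
im,d=get_image('wrist');cv2.imwrite('pics/w4.png',im[:,:,::-1])"
```

```text
time_s: 7.17
ee_pos: [0.3672, -0.0222, 0.1912]
ee_rot: [-3.133, -0.003, -1.574]
force: [1.7, -0.6, 0.5]
finger_gap: 0.0446
t7.17 grasp [ 0.3686 -0.0226  0.0282] rot [-1.7954e+02 -1.6000e-01 -9.0200e+01] F [ 1.7 -0.6  0.5] gap 0.0446 j [ 0.15  0.37 -0.25  2.37  0.23  0.42 -1.88]
turn -0.2 shift now-axes [ 0.0054 -0.0015 -0.0018]  after-turn axes [ 0.0054 -0.0014 -0.0018]
```

View pics/w4.png

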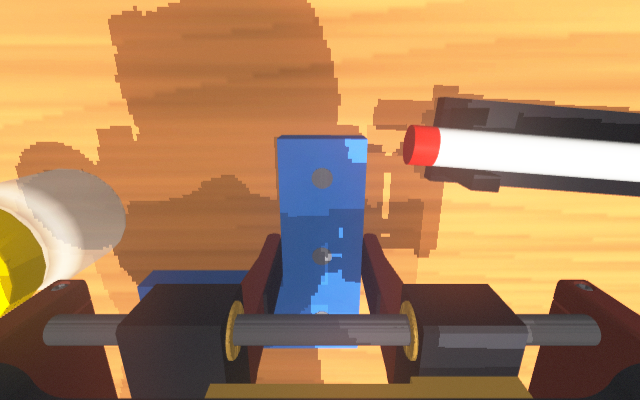

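```bash
python3 -m pendant '[[0.68,[0,0,0],0],[0.68,[0,0,0],0],[0.68,[0,0,0],0],[0.68,[0,0,-0.02],0],[0.68,[0,0,-0.035],0],[0.68,[0,0,-0.035],0],[0.68,[0,0,-0.035],0],[0.68,[0,0.01,-0.03],0],[0.68,[0,0,-0.01],0],[0.68,[0,0,0],0]]' && python3 -c "
from h import *
gg([0.37,-0.028,.15],np.radians(90))
im,d=get_image('wrist');c=calibration('wrist');cv2.imwrite('pics/w5.png',im[:,:,::-1]);np.savez('w5.npz',im=im,d=d,c=c)
im,d=get_image('top');cv2.imwrite('pics/t5.png',im[:,:,::-1]);np.savez('t5.npz',im=im,d=d)"
```

```text
time_s: 8.05
ee_pos: [0.3531, -0.0208, 0.3621]
ee_rot: [3.137, -0.002, -1.571]
force: [1.0, 0.2, -0.4]
finger_gap: 0.0596
t8.05 grasp [ 0.3523 -0.0211  0.1991] rot [ 1.7974e+02 -9.0000e-02 -9.0020e+01] F [ 1.   0.2 -0.4] gap 0.0596 j [ 0.27  0.01 -0.35  2.22  0.01  0.91 -1.65]
turn 179.98 shift now-axes [ 0.0068 -0.0179  0.049 ]  after-turn axes [-0.0068  0.0179  0.049 ]
```

View pics/w5.png

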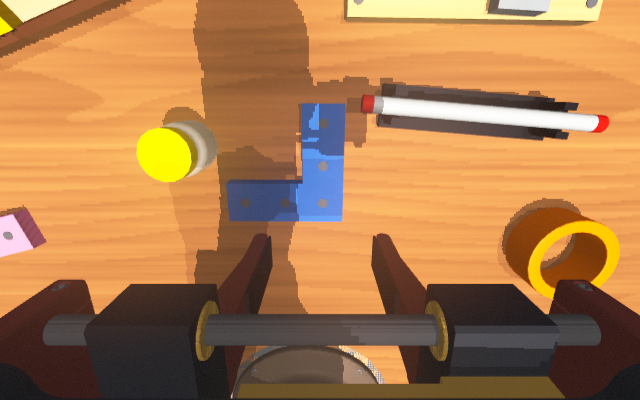

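View pics/t5.png

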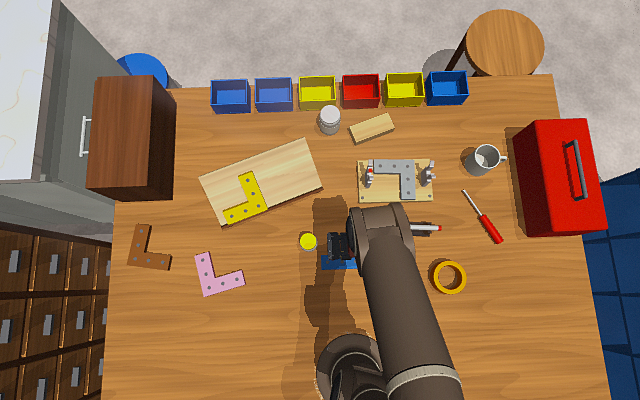

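```bash
cat >> h.py <<'E'
def fitflat(d,c,box,z,x0,tol=.005,save=None):
    P=cloud(d,c);vv,uu=np.mgrid[:400,:640];a,b,e,g=box
    m=(uu>=a)&(uu<b)&(vv>=e)&(vv<g)&(d>0)&(abs(P[...,2]-z)<tol)
    m=cv2.morphologyEx(m.astype(np.uint8),cv2.MORPH_OPEN,np.ones((3,3)))
    n,l,st,_=cv2.connectedComponentsWithStats(m); m=l==1+st[1:,4].argmax()
    zz=np.median(P[m][:,2])
    if save: cv2.imwrite(save,m.astype(np.uint8)*255)
    x,e=fit(m,c,LP,(flat(zz),x0)); print('fit',x.round(4),'yaw',np.degrees(x[2]).round(2),'z',zz.round(4),'cost',round(e,3)); return x
def inb(x,px,py): 
    c,s=np.cos(x[2]),np.sin(x[2]); return np.array([x[0]+c*px-s*py,x[1]+s*px+c*py])
E
python3 - <<'E'
from h import *
q=np.load('w5.npz',allow_pickle=True);c=q['c'].item()
x=fitflat(q['d'],c,(215,360,90,230),.018,[.36,.02,0],save='pics/m5.png')
# point x-leg grasp
g=inb(x,.0,-.0425);print(g); gg([*g,.12],x[2]+np.pi/2)
E
```

```text
fit [ 0.3694  0.0194 -0.0112] yaw -0.64 z 0.0171 cost 0.023
[ 0.36892001 -0.02310761]
t8.15 grasp [ 0.3513 -0.0212  0.1968] rot [ 1.7954e+02 -8.0000e-02 -9.0010e+01] F [-0.1 -0.8  0.5] gap 0.0599 j [ 0.27  0.01 -0.35  2.23  0.01  0.91 -1.65]
turn -179.37 shift now-axes [ 0.0018 -0.0182  0.0767]  after-turn axes [-0.0016  0.0182  0.0767]
```

```bash
python3 -m pendant '[[0.68,[0,0,0],-7],[0.68,[0,0,0],-7],[0.68,[0,0,0],-7],[0.68,[0,0,0],-7],[0.68,[0,0,0],-7],[0.68,[0,0,0],-7],[0.68,[0,0,0],-7],[0.68,[0,0,0],-7],[0.68,[0,0,0],-7],[0.68,[0,0,0],-7]]' && python3 -m pendant '[[0.68,[0,0,0],-7],[0.68,[0,0,0],-7],[0.68,[0,0,0],-7],[0.68,[0,0,0],-7],[0.68,[0,0,0],-7],[0.68,[0,0,0],-7],[0.68,[0,0,0],-7],[0.68,[0,0,0],-7],[0.68,[0,0,0],-7],[0.68,[0,0,0],-7]]' && python3 -m pendant '[[0.68,[0,0,0],-7],[0.68,[0,0,0],-7],[0.68,[0,0,0],-7],[0.68,[0,0,0],-7],[0.68,[0,0,0],-5],[0.68,[0,0,0],0]]' && python3 -c "
from h import *
gg([.3689,-.0231,.08],np.radians(89.4))"
```

```text
time_s: 8.98
ee_pos: [0.3482, -0.0212, 0.3435]
ee_rot: [3.131, 0.036, -0.323]
force: [-0.3, -0.4, 0.5]
finger_gap: 0.0597
time_s: 9.82
ee_pos: [0.343, -0.0212, 0.3256]
ee_rot: [-3.079, 0.038, 0.928]
force: [-0.4, -0.6, 0.3]
finger_gap: 0.06
time_s: 10.32
ee_pos: [0.3396, -0.0212, 0.3153]
ee_rot: [-3.048, -0.007, 1.525]
force: [0.3, -0.7, 0.5]
finger_gap: 0.0599
t10.32 grasp [ 0.3245 -0.0193  0.153 ] rot [-174.66   -0.41   87.39] F [ 0.3 -0.7  0.5] gap 0.0599 j [ 0.38  0.1  -0.47  2.27  0.03  0.87  1.41]
turn -2.01 shift now-axes [-0.0023  0.0511  0.0686]  after-turn axes [-0.0041  0.051   0.0686]
```

```bash
P='from h import *
s=observe();print(s["ee_pos"].round(4),np.degrees(s["ee_rot"]).round(2),s["joint_positions"].round(3),s["dq"].round(2))'
python3 -c "$P"; python3 -m pendant '[[0.68,[0,0,0],0],[0.68,[0,0,0],0],[0.68,[0,0,0],0],[0.68,[0,0,0],0]]' >/dev/null; python3 -c "$P"; python3 -m pendant '[[0.68,[0,0,-0.02],0],[0.68,[0,0,-0.02],0],[0.68,[0,0,-0.02],0],[0.68,[0,0,0],0]]' >/dev/null;  python3 -c "$P"; python3 -m pendant '[[0.68,[0,0.02,0],0],[0.68,[0,0.02,0],0],[0.68,[0,0.02,0],0],[0.68,[0,0,0],0]]'>/dev/null;  python3 -c "$P"
```

```text
[ 0.3396 -0.0212  0.3153] [-174.66   -0.41   87.39] [ 0.376  0.102 -0.467  2.274  0.034  0.869  1.411] [-0.01  0.03  0.    0.02  0.01 -0.02 -0.1 ]
[ 0.3385 -0.0212  0.3122] [-174.26   -0.43   86.87] [ 0.374  0.108 -0.466  2.277  0.035  0.866  1.401] [-0.    0.01  0.    0.    0.   -0.   -0.02]
[ 0.3441 -0.0218  0.3729] [-174.01   -0.46   86.62] [ 0.396  0.018 -0.46   2.189 -0.015  1.039  1.456] [-0.    0.03 -0.    0.05  0.01 -0.06 -0.03]
[ 0.4052 -0.0257  0.3669] [-174.3    -0.29   86.3 ] [ 0.372  0.141 -0.456  2.079  0.049  1.034  1.396] [-0.   -0.03 -0.    0.06 -0.02  0.01 -0.  ]
```

```bash
cat > st.py <<'E'
from h import *
s=observe();Rm=R.from_euler('xyz',s["ee_rot"]).as_matrix();z=Rm[:,2]
print('t%.2f'%s['time_s'],s["ee_pos"].round(4),'yaw %.2f'%np.degrees(s["ee_rot"][2]),'tilt(x,y) deg',np.degrees(z[:2]).round(2),s["joint_positions"].round(3),s["dq"].round(2),'F',s['force'].round(1))
E
python3 st.py; python3 -m pendant '[[0.68,[0,0,0],0],[0.68,[0,0,0],0],[0.68,[0,0,0],0],[0.68,[0,0,0],0]]' >/dev/null;python3 st.py;  python3 -m pendant '[[0.68,[0,0,0],0],[0.68,[0,0,0],0],[0.68,[0,0,0],0],[0.68,[0,0,0],0]]' >/dev/null;python3 st.py; python3 -m pendant '[[0.68,[0,0,0],4],[0.68,[0,0,0],4],[0.68,[0,0,0],0],[0.68,[0,0,0],0]]' >/dev/null;python3 st.py; python3 -m pendant '[[0.68,[0,0,0],-4],[0.68,[0,0,0],-4],[0.68,[0,0,0],0],[0.68,[0,0,0],0]]' >/dev/null;python3 st.py
```

```text
t11.32 [ 0.4052 -0.0257  0.3669] yaw 86.30 tilt(x,y) deg [-5.66  0.66] [ 0.372  0.141 -0.456  2.079  0.049  1.034  1.396] [-0.   -0.03 -0.    0.06 -0.02  0.01 -0.  ] F [ 0.1 -0.4  0.8]
t11.65 [ 0.4037 -0.0255  0.365 ] yaw 86.22 tilt(x,y) deg [-5.87  0.69] [ 0.371  0.142 -0.456  2.083  0.049  1.032  1.394] [-0.   -0.01 -0.    0.02 -0.   -0.   -0.  ] F [-0.3 -0.2  0.6]
t11.98 [ 0.4023 -0.0255  0.3653] yaw 86.20 tilt(x,y) deg [-5.86  0.63] [ 0.372  0.139 -0.456  2.086  0.049  1.032  1.394] [-0.   -0.01 -0.    0.    0.   -0.   -0.  ] F [0.6 0.3 0.5]
t12.32 [ 0.402  -0.0255  0.3657] yaw 78.03 tilt(x,y) deg [-5.81  0.61] [ 0.359  0.137 -0.442  2.087  0.046  1.032  1.253] [ 0.   -0.   -0.    0.   -0.   -0.   -0.02] F [ 0.6  0.4 -0.6]
t12.65 [ 0.402  -0.0254  0.3658] yaw 86.66 tilt(x,y) deg [-5.79  0.6 ] [ 0.373  0.138 -0.457  2.086  0.049  1.032  1.402] [ 0.01 -0.   -0.    0.    0.    0.    0.04] F [0.5 0.5 0.6]
```

```bash
python3 -m pendant '[[0,[0.01,0.02,0],0],[0,[0.015,0.03,0],0],[0,[0.015,0.03,0],0],[0,[0.005,0.02,0.02],0],[0,[0,0,0.03],0],[0,[0,0,0.04],0],[0,[0,0,0.03],0],[0,[0,0,0.02],0],[0,[0,0,0.01],0],[0,[0,0,0],0]]' >/dev/null;python3 st.py; python3 -c "
from h import *
gg([.48,.02,.002],None,.182)"
```

```text
t13.48 [0.4952 0.0166 0.2004] yaw 85.74 tilt(x,y) deg [-5.42  0.62] [ 0.189  0.536 -0.398  2.025  0.262  0.726  1.124] [-0.01  0.01  0.   -0.   -0.01  0.01 -0.01] F [-0.8 -0.3 -0.2]
t13.48 grasp [0.478  0.0186 0.0193] rot [-174.54   -0.22   85.74] F [-0.8 -0.3 -0.2] gap 0.0005 j [ 0.19  0.54 -0.4   2.02  0.26  0.73  1.12]
turn 0 shift now-axes [0.0015 0.0035 0.017 ]  after-turn axes [0.0015 0.0035 0.017 ]
```

```bash
python3 -m pendant '[[0,[0,0,0.008],0],[0,[0,0,0.008],0],[0,[0,0,0.006],0],[0,[0,0,0.005],0]]' >/dev/null;python3 st.py;  python3 -m pendant '[[0,[0,-0.004,0.005],0],[0,[0,-0.004,0.005],0],[0,[0,-0.004,0.005],0],[0,[0,-0.004,0.005],0]]' >/dev/null;python3 st.py; python3 -m pendant '[[0,[0,-0.004,0.005],0],[0,[0,-0.004,0.005],0],[0,[0,-0.004,0.005],0],[0,[0,-0.004,0.005],0]]' >/dev/null;python3 st.py
```

```text
t13.82 [0.4944 0.0177 0.1813] yaw 85.57 tilt(x,y) deg [-5.27  0.37] [ 0.171  0.566 -0.38   2.036  0.286  0.684  1.098] [-0.04 -0.    0.03  0.01  0.03 -0.01 -0.06] F [-25.3  -2.9 104.9]
t14.15 [0.4877 0.019  0.1819] yaw 85.36 tilt(x,y) deg [-3.24 -0.02] [ 0.156  0.548 -0.368  2.067  0.305  0.636  1.07 ] [-0.05 -0.05  0.04  0.09  0.06 -0.15 -0.09] F [-5.9 -3.  49.3]
t14.48 [0.481  0.0202 0.182 ] yaw 85.14 tilt(x,y) deg [-1.15 -0.42] [ 0.137  0.53  -0.351  2.098  0.327  0.587  1.037] [-0.06 -0.05  0.05  0.09  0.07 -0.15 -0.1 ] F [-8.3 -3.4 53.4]
```

```bash
python3 -m pendant '[[0,[0,-0.004,0.003],0],[0,[0,-0.004,0.003],0]]' >/dev/null;python3 st.py
```

```text
t14.65 [0.4775 0.0207 0.1823] yaw 85.04 tilt(x,y) deg [-0.18 -0.48] [ 0.129  0.521 -0.345  2.114  0.336  0.563  1.024] [-0.04 -0.05  0.04  0.09  0.06 -0.14 -0.08] F [ 1.9 -2.8 13.7]
```

```bash
python3 -m pendant '[[0.68,[0,0,-0.01],0],[0.68,[0,0,-0.015],0],[0.68,[0,0,-0.02],0],[0.68,[0,0,-0.01],0],[0.68,[0,0,0],0]]' >/dev/null;python3 st.py;python3 -c "
from h import *
gg([.3689,-.0231,.06],np.radians(89.4))"
```

```text
t15.07 [0.4789 0.0213 0.2436] yaw 84.97 tilt(x,y) deg [ 0.23 -0.5 ] [ 0.178  0.416 -0.4    2.079  0.264  0.691  1.087] [ 0.   -0.01  0.   -0.    0.   -0.01 -0.01] F [ 1.2 -0.1 -0.5]
t15.07 grasp [0.4795 0.0199 0.0806] rot [179.73   0.48  84.97] F [ 1.2 -0.1 -0.5] gap 0.03 j [ 0.18  0.42 -0.4   2.08  0.26  0.69  1.09]
turn -4.43 shift now-axes [-0.0524 -0.1065  0.0206]  after-turn axes [-0.044  -0.1103  0.0206]
```

```bash
python3 -m pendant '[[0.68,[0,0,0],-2.5],[0.68,[0,0,0],-2],[0.68,[-0.005,-0.012,0],0],[0.68,[-0.009,-0.022,0],0],[0.68,[-0.010,-0.025,0],0],[0.68,[-0.009,-0.022,0],0],[0.68,[-0.007,-0.018,0],0],[0.68,[-0.004,-0.010,0],0],[0.68,[0,0,0],0]]' >/dev/null;python3 st.py;python3 -c "
from h import *
gg([.3689,-.0231,.023],np.radians(89.4))
im,d=get_image('wrist');cv2.imwrite('pics/w6.png',im[:,:,::-1])"
```

```text
t15.82 [ 0.3659 -0.0234  0.2412] yaw 89.61 tilt(x,y) deg [ 0.41 -0.4 ] [ 0.327  0.267 -0.449  2.329  0.226  0.576  1.266] [-0.    0.01 -0.   -0.02  0.01 -0.01 -0.02] F [-0.3 -0.8  0.5]
t15.82 grasp [ 0.367  -0.0245  0.0782] rot [179.59   0.4   89.61] F [-0.3 -0.8  0.5] gap 0.0595 j [ 0.33  0.27 -0.45  2.33  0.23  0.58  1.27]
turn 0.21 shift now-axes [0.0018 0.0015 0.0552]  after-turn axes [0.0018 0.0015 0.0552]
```

View pics/w6.png

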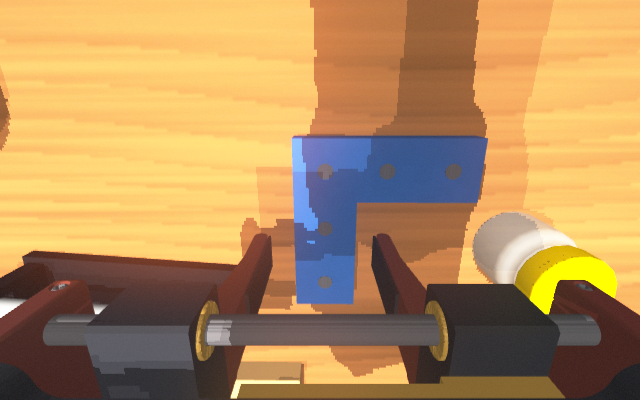

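```bash
python3 -m pendant '[[0.68,[0.001,0.001,0.010],0],[0.68,[0.001,0.001,0.014],0],[0.68,[0,0,0.014],0],[0.68,[0,0,0.009],0],[0.68,[0,0,0.005],0],[0.68,[0,0,0],0]]' >/dev/null;python3 st.py;python3 -c "
from h import *
gg([.3689,-.0231,.023],np.radians(89.4))"
```

```text
t16.37 [ 0.3785 -0.0189  0.1881] yaw 89.63 tilt(x,y) deg [ 1.12 -0.22] [ 0.233  0.397 -0.367  2.345  0.354  0.429  1.135] [-0.01  0.01 -0.   -0.03 -0.01  0.01  0.01] F [-0.5 -0.5 -0.1]
t16.37 grasp [ 0.3817 -0.0195  0.0252] rot [178.88   0.21  89.63] F [-0.5 -0.5 -0.1] gap 0.0595 j [ 0.23  0.4  -0.37  2.34  0.35  0.43  1.14]
turn 0.23 shift now-axes [-0.0037 -0.0128  0.0019]  after-turn axes [-0.0037 -0.0128  0.0019]
```

```bash
python3 -m pendant '[[0.68,[-0.001,-0.004,0],0],[0.68,[-0.001,-0.005,0],0],[0.68,[-0.001,-0.003,0],0],[0.68,[0,0,0],0]]' >/dev/null;python3 st.py;python3 -c "
from h import *
gg([.3689,-.0231,.023],np.radians(89.4))"
```

```text
t16.70 [ 0.3672 -0.0211  0.1885] yaw 89.70 tilt(x,y) deg [ 1.2  -0.18] [ 0.241  0.383 -0.369  2.37   0.355  0.415  1.138] [ 0.   -0.01 -0.01 -0.   -0.    0.    0.  ] F [-0.  -0.5 -0. ]
t16.70 grasp [ 0.3706 -0.0216  0.0255] rot [1.788e+02 1.700e-01 8.970e+01] F [-0.  -0.5 -0. ] gap 0.0597 j [ 0.24  0.38 -0.37  2.37  0.35  0.41  1.14]
turn 0.3 shift now-axes [-0.0015 -0.0018  0.0025]  after-turn axes [-0.0015 -0.0017  0.0025]
```

```bash
python3 -m pendant '[[0.6,[-0.0015,0,0.001],0],[0.3,[0,0,0],0],[0.3,[0,0,0],0],[0.3,[0,0,0],0],[0.3,[0,0,0],0]]' 45;python3 st.py;python3 -c "
from h import *
gg([.3689,-.0231,.023],np.radians(89.4))"
```

```text
time_s: 17.12
ee_pos: [0.3671, -0.0233, 0.1885]
ee_rot: [3.118, 0.004, 1.564]
force: [0.2, -0.2, -1.9]
finger_gap: 0.0449
t17.12 [ 0.3671 -0.0233  0.1885] yaw 89.63 tilt(x,y) deg [ 1.33 -0.21] [ 0.245  0.383 -0.367  2.37   0.357  0.412  1.141] [ 0. -0.  0.  0. -0. -0.  0.] F [ 0.2 -0.2 -1.9]
t17.12 grasp [ 0.3709 -0.0239  0.0255] rot [178.67   0.2   89.63] F [ 0.2 -0.2 -1.9] gap 0.0449 j [ 0.25  0.38 -0.37  2.37  0.36  0.41  1.14]
turn 0.23 shift now-axes [ 0.0008 -0.002   0.0025]  after-turn axes [ 0.0008 -0.002   0.0025]
```

```bash
python3 -m pendant '[[0.3,[0,0.004,-0.01],0],[0.3,[0,0.008,-0.02],0],[0.3,[0,0.012,-0.025],0],[0.3,[0,0.014,-0.025],0],[0.3,[0,0.014,-0.025],0],[0.3,[0,0.014,-0.025],0],[0.3,[0,0.014,-0.02],0],[0.3,[0,0.014,-0.012],0],[0.3,[0,0.008,-0.004],0],[0.3,[0,0,0],0]]' ;python3 st.py
```

```text
time_s: 17.95
ee_pos: [0.4665, -0.0234, 0.3619]
ee_rot: [3.129, 0.002, 1.566]
force: [0.2, -0.4, -2.9]
finger_gap: 0.0445
t17.95 [ 0.4665 -0.0234  0.3619] yaw 89.73 tilt(x,y) deg [ 0.74 -0.13] [ 0.372  0.225 -0.489  1.996  0.135  0.938  1.381] [ 0.   -0.01  0.    0.02 -0.01 -0.    0.  ] F [ 0.2 -0.4 -2.9]
```

```bash
python3 -m pendant '[[0.3,[0,0,0],3],[0.3,[0,0,0],4.5],[0.3,[0,0,0],4.5],[0.3,[0,0,0],4.5],[0.3,[0,0,0],4.5],[0.3,[0,0,0],4.5],[0.3,[0,0,0],4.5],[0.3,[0,0,0],4.5],[0.3,[0,0,0],4.5],[0.3,[0,0,0],4.5]]' ;python3 st.py
```

```text
time_s: 18.78
ee_pos: [0.4561, -0.0237, 0.3468]
ee_rot: [-3.132, 0.012, 0.776]
force: [0.5, -0.5, -2.3]
finger_gap: 0.0446
t18.78 [ 0.4561 -0.0237  0.3468] yaw 44.44 tilt(x,y) deg [-0.89 -0.11] [ 0.269  0.221 -0.369  2.031  0.1    0.922  0.621] [-0.13 -0.    0.15  0.05 -0.04 -0.02 -0.95] F [ 0.5 -0.5 -2.3]
```

```bash
python3 -c "
from h import *
im,d=get_image('wrist');c=calibration('wrist');cv2.imwrite('pics/w7.png',im[:,:,::-1]);np.savez('w7.npz',im=im,d=d,c=c)"; python3 st.py
```

```text
t18.83 [ 0.4558 -0.0237  0.3466] yaw 44.11 tilt(x,y) deg [-0.93 -0.11] [ 0.268  0.221 -0.369  2.032  0.1    0.922  0.616] [ 0.01 -0.   -0.01 -0.01  0.01  0.01  0.19] F [-0.8  0.5 -2.8]
```

View pics/w7.png

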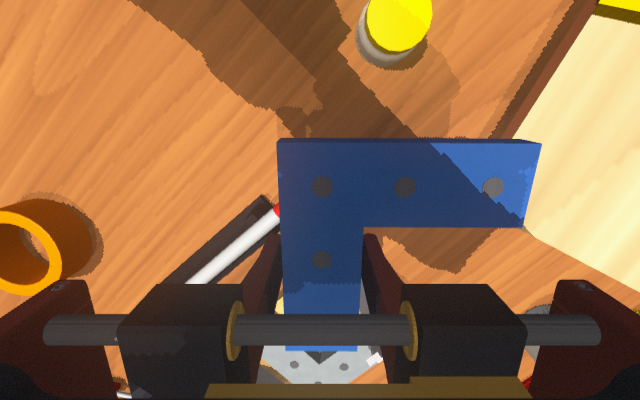

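```bash
cat >> h.py <<'E'
def fitw(d,c,z,x0,poly=LP,tol=.006,S=8,valid=None,pad=10):
    """depth-plane fit with occluders (anything above plane) ignored"""
    P=cloud(d,c); f=flat(z)
    q0=proj(f(poly,x0),c); u0,v0=np.maximum(q0.min(0).astype(int)-pad,0); u1,v1=q0.max(0).astype(int)+pad; u1=min(u1,640);v1=min(v1,400)
    Z=P[v0:v1,u0:u1,2]; D=d[v0:v1,u0:u1]
    m=(abs(Z-z)<tol)&(D>0); occ=(Z>z+tol)|(D<=0); occ=cv2.dilate(occ.astype(np.uint8),np.ones((5,5)))>0
    if valid is not None: occ|=~valid[v0:v1,u0:u1]
    w=(~occ).astype(float)
    def cost(x):
        q=proj(f(poly,x),c)-[u0,v0]; q=(q+0.5)*S-0.5
        im=np.zeros((m.shape[0]*S,m.shape[1]*S),np.uint8); cv2.fillPoly(im,[np.round(q*16).astype(np.int32)],255,shift=4)
        a=cv2.resize(im,(m.shape[1],m.shape[0]),interpolation=cv2.INTER_AREA)/255.
        return (w*np.abs(a-m)).sum()/(w*m).sum()
    for k in range(4):
        st=[.01,.01,.1] if k==0 else [.002,.002,.02]
        sim=np.array([x0]+[np.array(x0)+np.eye(3)[i]*st[i] for i in range(3)])
        r=minimize(cost,x0,method='Nelder-Mead',options=dict(initial_simplex=sim,xatol=1e-5,fatol=1e-6)); x0=r.x
    print('fitw',x0.round(4),'yaw',np.degrees(x0[2]).round(2),'cost',round(r.fun,3),'occ',occ.mean().round(2),'z',np.median(Z[m&~occ]).round(4)); return x0,m,occ
E
python3 - <<'E'
from h import *
d=np.load('w1d.npy');c=np.load('w1c.npy',allow_pickle=True).item()
x,m,o=fitw(d,c,.038,[.58,-.163,1.517])
cv2.imwrite('pics/mw1.png',np.hstack([m*255,o*255]).astype(np.uint8))
t=np.load('t5.npz');c=calibration('top')
fitw(t['d'],c,.038,[.58,-.163,1.517]); fitw(np.load('top0d.npy'),c,.038,[.58,-.163,1.517])
d=get_image('scene')[1];c=calibration('scene'); fitw(d,c,.038,[.58,-.163,1.517])
d=np.load('scene0d.npy'); fitw(d,c,.038,[.58,-.163,1.517])
# stand base rect via w1? top & scene
B=rect(.140,.236)
for dd,n in ((np.load('top0d.npy'),'top'),(np.load('scene0d.npy'),'scene')):
    fitw(dd,calibration(n),.020,[.582,-.166,0.0],poly=B)
E
```

```text
fitw [ 0.5797 -0.1588  1.5115] yaw 86.6 cost 0.097 occ 0.43 z 0.0381
fitw [ 0.5825 -0.1615  1.4963] yaw 85.73 cost 0.056 occ 0.34 z 0.0388
fitw [ 0.582  -0.1617  1.4961] yaw 85.72 cost 0.063 occ 0.25 z 0.0388
fitw [ 0.5831 -0.1602  1.5077] yaw 86.38 cost 0.107 occ 0.22 z 0.0387
fitw [ 0.5829 -0.1603  1.5082] yaw 86.41 cost 0.107 occ 0.23 z 0.0389
fitw [ 0.5824 -0.1655 -0.013 ] yaw -0.74 cost 0.025 occ 0.47 z 0.0209
fitw [ 0.5836 -0.1659 -0.0012] yaw -0.07 cost 0.104 occ 0.44 z 0.0206
```

```bash
python3 -m pendant '[[0.3,[-0.006,0.014,-0.004],3],[0.3,[-0.012,0.03,-0.006],4.5],[0.3,[-0.01,0.034,-0.006],4.5],[0.3,[-0.007,0.036,-0.006],4.5],[0.3,[-0.004,0.037,-0.006],4.5],[0.3,[0,0.037,-0.004],4.5],[0.3,[0.003,0.037,-0.004],4.5],[0.3,[0.006,0.036,-0.002],4.5],[0.3,[0.009,0.035,0],4.5],[0.3,[0.012,0.032,0],4]]';python3 st.py
```

```text
time_s: 19.72
ee_pos: [0.5869, -0.3473, 0.378]
ee_rot: [3.14, 0.029, 0.022]
force: [0.8, -0.5, -2.5]
finger_gap: 0.0445
t19.72 [ 0.5869 -0.3473  0.378 ] yaw 1.23 tilt(x,y) deg [-1.66 -0.11] [ 0.504  0.538 -0.068  1.458  0.053  1.172  0.446] [ 0.18  0.6   0.3  -0.96 -0.11  0.36 -0.33] F [ 0.8 -0.5 -2.5]
```

```bash
python3 -m pendant '[[0.3,[-0.005,0.01,0],2.5],[0.3,[0,0,0],1],[0.3,[0,0,0],0]]'>/dev/null; python3 -c "
from h import *
im,d=get_image('wrist');c=calibration('wrist');cv2.imwrite('pics/w8.png',im[:,:,::-1]);np.savez('w8.npz',im=im,d=d,c=c)"; python3 st.py
```

```text
t20.02 [ 0.5802 -0.3677  0.3732] yaw -2.96 tilt(x,y) deg [-2.02 -0.25] [ 0.518  0.551 -0.045  1.449  0.048  1.172  0.409] [-0.01 -0.02 -0.02  0.02  0.    0.    0.01] F [ 0.2 -0.6 -3.3]
```

View pics/w8.png

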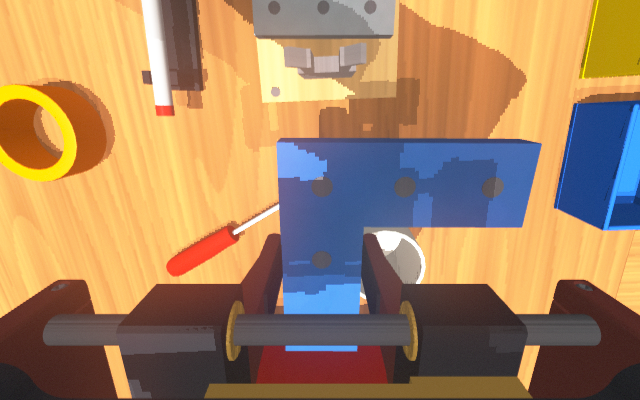

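```bash
python3 -m pendant '[[0.3,[0,-0.02,0],0],[0.3,[0,-0.03,0],0],[0.3,[0,-0.025,0],0],[0.3,[0,-0.013,0],0],[0.3,[0,0,0],0]]'>/dev/null; python3 -c "
from h import *
im,d=get_image('wrist');c=calibration('wrist');cv2.imwrite('pics/w9.png',im[:,:,::-1]);np.savez('w9.npz',im=im,d=d,c=c)
x,m,o=fitw(d,c,.038,[.58,-.161,1.51]); cv2.imwrite('pics/mw9.png',np.hstack([m*255,o*255]).astype(np.uint8))
H=hsv(im);x,m,o=fitw(d,c,.038,[.58,-.161,1.51],valid=(np.mgrid[:400,:640][0]<125))
"; python3 st.py
```

```text
fitw [ 0.5808 -0.162   1.5164] yaw 86.88 cost 0.009 occ 0.18 z 0.0382
fitw [ 0.5807 -0.162   1.5165] yaw 86.89 cost 0.01 occ 0.26 z 0.0382
t20.48 [ 0.5824 -0.2727  0.3721] yaw -2.28 tilt(x,y) deg [-2.16 -0.13] [ 0.409  0.48  -0.072  1.568  0.053  1.129  0.281] [ 0.03  0.02  0.04 -0.03  0.01  0.    0.01] F [ 0.3  0.6 -3.3]
```

View pics/w9.png

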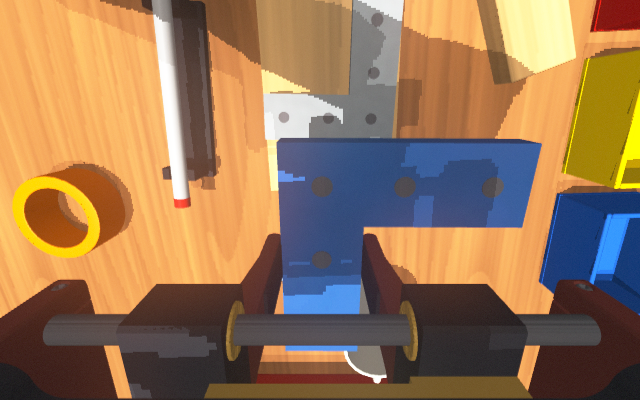

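View pics/mw9.png

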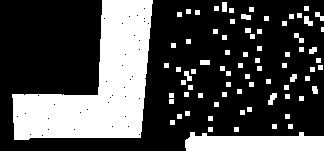

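```bash
cat >> h.py <<'E'
def fitheld(im,d,c,huelo,huehi,satmin,box,x0=None,S=6):
    P=cloud(d,c);H=hsv(im);vv,uu=np.mgrid[:400,:640];a,b,e,g=box
    reg=(uu>=a)&(uu<b)&(vv>=e)&(vv<g)
    mm=reg&(H[...,0]>=huelo)&(H[...,0]<=huehi)&(H[...,1]>satmin)&(d>0)
    o,nn,k=ransac_plane(P[mm]); dist=(P-o)@nn
    m=reg&(abs(dist)<.003)&(d>0)&(np.linalg.norm(P-o,axis=-1)<.16)
    occ=reg&((dist>.004)|(d<=0)); occ=cv2.dilate(occ.astype(np.uint8),np.ones((5,5)))>0
    w=(reg&~occ).astype(float)[e:g,a:b]; mm2=m[e:g,a:b]
    f=None
    ex=np.array([1.,0,0])-nn*nn[0]; ex/=np.linalg.norm(ex); ey=np.cross(nn,ex); f=tilted(o,ex,ey)
    xx=np.array([*( (np.array([*x0[:2],o[2]])-o)@np.c_[ex,ey]),x0[2]])
    def cost(x):
        q=proj(f(LP,x),c)-[a,e]; q=(q+0.5)*S-0.5
        i=np.zeros((mm2.shape[0]*S,mm2.shape[1]*S),np.uint8); cv2.fillPoly(i,[np.round(q*16).astype(np.int32)],255,shift=4)
        i=cv2.resize(i,(mm2.shape[1],mm2.shape[0]),interpolation=cv2.INTER_AREA)/255.
        return (w*np.abs(i-mm2)).sum()/(w*mm2).sum()
    for k in range(4):
        st=[.01,.01,.1] if k==0 else [.002,.002,.02]
        sim=np.array([xx]+[xx+np.eye(3)[i]*st[i] for i in range(3)])
        r=minimize(cost,xx,method='Nelder-Mead',options=dict(initial_simplex=sim,xatol=1e-5,fatol=1e-6)); xx=r.x
    T=f(np.array([[0,0]]),xx)[0]; A=f(np.array([[.1,0]]),xx)[0]-T
    print('held top centre',T.round(4),'yaw',np.degrees(np.arctan2(A[1],A[0])).round(2),'normal tilt deg',np.degrees(nn[:2]).round(2),'cost',round(r.fun,3))
    return T,np.arctan2(A[1],A[0]),nn
E
python3 - <<'E'
from h import *
q=np.load('w9.npz',allow_pickle=True);c=q['c'].item()
s=observe()
T,y,nn=fitheld(q['im'],q['d'],c,95,125,100,(262,560,130,285),[.54,-.27,np.radians(-92)])
Rm=R.from_euler('xyz',s['ee_rot']).as_matrix(); print('in tool',((T-s['ee_pos'])@Rm).round(4), 'dyaw',np.degrees(y-s['ee_rot'][2]))
g=np.array([.5808,-.162]); d=np.array([*g,T[2]])-T; yd=np.radians(266.89)
print('world shift for centre',d.round(4)); print('pure tool shift',(d@Rm).round(4),'turn',-((np.degrees(yd-y)+180)%360-180))
E
```

```text
held top centre [ 0.6174 -0.2747  0.2003] yaw -92.66 normal tilt deg [ 1.91 -1.08] cost 0.011
in tool [ 0.0415 -0.      0.1704] dyaw -90.38121150627056
world shift for centre [-0.0366  0.1127  0.    ]
pure tool shift [-0.0411 -0.1112  0.0011] turn 0.4450299632296719
```

```bash
python3 -m pendant '[[0.3,[-0.006,-0.016,0],0.4],[0.3,[-0.009,-0.024,0],0],[0.3,[-0.009,-0.024,0],0],[0.3,[-0.008,-0.021,0],0],[0.3,[-0.005,-0.015,0],0],[0.3,[-0.003,-0.007,0],0],[0.3,[0,0,0],0]]'>/dev/null; python3 st.py; cat > place.py <<'E'
import sys
from h import *
# args: in-tool centre offset x y, target x y yawdeg, dyaw deg
tx,ty,gx,gy,gyaw,dy=map(float,sys.argv[1:7])
s=observe();Rm=R.from_euler('xyz',s['ee_rot']).as_matrix();T=s['ee_pos']+Rm@[tx,ty,.1704]
d=np.array([gx,gy,T[2]])-T; y=np.degrees(s['ee_rot'][2])+dy
print('centre',T.round(4),'shift',(d@Rm).round(4),'turn',round(-((gyaw-y+180)%360-180),2),'F',s['force'].round(1))
E
python3 place.py .0415 0 .5808 -.162 266.89 -90.38
```

```text
t21.07 [ 0.5444 -0.1685  0.3743] yaw -2.87 tilt(x,y) deg [-2.02 -0.55] [ 0.292  0.359 -0.106  1.751  0.061  1.067  0.112] [ 0.01 -0.    0.01 -0.01  0.01 -0.    0.02] F [-0.4 -0.1 -3. ]
centre [ 0.5798 -0.1723  0.2026] shift [ 0.0005 -0.0103 -0.0001] turn -0.14 F [-0.4 -0.1 -3. ]
```

```bash
python3 -m pendant '[[0.3,[0,-0.005,0.01],0],[0.3,[0,-0.004,0.018],0],[0.3,[0,-0.001,0.02],0],[0.3,[0,0,0.02],0],[0.3,[0,0,0.016],0],[0.3,[0,0,0.01],0],[0.3,[0,0,0],0]]'>/dev/null; python3 st.py; python3 place.py .0415 0 .5808 -.162 266.89 -90.38
```

```text
t21.65 [ 0.543  -0.1686  0.2747] yaw -3.36 tilt(x,y) deg [-1.74 -0.88] [ 0.284  0.47  -0.098  1.85   0.087  0.852  0.079] [ 0.01  0.01  0.01 -0.01  0.    0.01  0.01] F [-1.  -0.3 -2.4]
centre [ 0.5793 -0.1736  0.1032] shift [ 0.0008 -0.0117 -0.0002] turn -0.63 F [-1.  -0.3 -2.4]
```

```bash
python3 -m pendant '[[0.3,[0,-0.005,0],-0.4],[0.3,[0,-0.005,0],0],[0.3,[0,-0.003,0.005],0],[0.3,[0,0,0.005],0],[0.3,[0,0,0],0]]'>/dev/null; python3 st.py; python3 place.py .0415 0 .5808 -.162 266.89 -90.38
```

```text
t22.07 [ 0.5447 -0.1562  0.2652] yaw -3.03 tilt(x,y) deg [-1.57 -0.93] [ 0.264  0.48  -0.101  1.862  0.092  0.828  0.058] [-0.01 -0.02 -0.   -0.01 -0.    0.01 -0.  ] F [-0.   0.2 -3.4]
centre [ 0.5815 -0.1611  0.0938] shift [-0.0007  0.0009  0.    ] turn -0.3 F [-0.   0.2 -3.4]
```

```bash
python3 -m pendant '[[0.3,[0,0,0.007],-0.2],[0.3,[0,0,0.01],0],[0.3,[0,0,0.009],0],[0.3,[0,0,0.004],0],[0.3,[0,0,0],0]]'>/dev/null; python3 st.py; python3 place.py .0415 0 .5808 -.162 266.89 -90.38
```

```text
t22.48 [ 0.5442 -0.1566  0.233 ] yaw -2.77 tilt(x,y) deg [-1.44 -0.98] [ 0.262  0.524 -0.098  1.884  0.102  0.76   0.054] [ 0.    0.01 -0.    0.01  0.   -0.   -0.  ] F [-0.6  0.  -2.6]
centre [ 0.5814 -0.1615  0.0617] shift [-0.0006  0.0005  0.    ] turn -0.04 F [-0.6  0.  -2.6]
```

```bash
python3 -m pendant '[[0.3,[-0.0005,0,0.002],0],[0.3,[0,0,0.002],0],[0.3,[0,0,0],0]]'>/dev/null; python3 st.py; python3 place.py .0415 0 .5808 -.162 266.89 -90.38
```

```text
t22.73 [ 0.5435 -0.1569  0.2283] yaw -2.79 tilt(x,y) deg [-1.49 -0.97] [ 0.262  0.53  -0.097  1.888  0.103  0.751  0.053] [ 0. -0. -0.  0. -0.  0.  0.] F [-2.7  1.2  0.9]
centre [ 0.5805 -0.1618  0.0569] shift [ 0.0003  0.0002 -0.    ] turn -0.06 F [-2.7  1.2  0.9]
```

```bash
python3 -m pendant '[[0.6,[0,0,0],0],[0.65,[0,0,0],0],[0.65,[0,0,0],0],[0.65,[0,0,-0.008],0],[0.65,[0,0,-0.02],0],[0.65,[0,0,-0.03],0],[0.65,[0,0,-0.035],0],[0.65,[0,0,-0.03],0],[0.65,[0,0,-0.02],0],[0.65,[0,0,0],0]]'>/dev/null; python3 st.py; python3 -c "
from h import *
im,d=get_image('wrist');c=calibration('wrist');cv2.imwrite('pics/w10.png',im[:,:,::-1]);np.savez('w10.npz',im=im,d=d,c=c)
fitw(d,c,.056,[.5808,-.162,np.radians(-93)])"
```

```text
t23.57 [ 0.5476 -0.1541  0.3825] yaw -2.78 tilt(x,y) deg [-1.29 -0.97] [ 0.269  0.346 -0.11   1.75   0.066  1.068  0.084] [-0.   -0.01  0.    0.02 -0.   -0.02 -0.  ] F [ 0.4 -0.6  1.2]
fitw [ 0.5798 -0.1616 -1.6228] yaw -92.98 cost 0.016 occ 0.11 z 0.0545
```

View pics/w10.png

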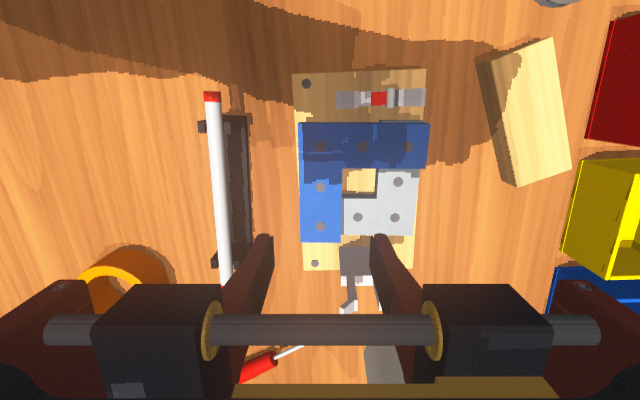

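```bash
python3 -m pendant '[[0.68,[-0.001,-0.015,0],3],[0.68,[-0.003,-0.031,0],5],[0.68,[-0.006,-0.031,0],5],[0.68,[-0.009,-0.03,0],5],[0.68,[-0.012,-0.029,0],5],[0.68,[-0.014,-0.028,0],5],[0.68,[-0.017,-0.027,0],5],[0.68,[-0.019,-0.025,0],5],[0.68,[-0.021,-0.023,0],5],[0.68,[-0.023,-0.021,0],5]]'>/dev/null; python3 -m pendant '[[0.68,[-0.025,-0.019,0],5],[0.68,[-0.026,-0.017,0],5],[0.68,[-0.027,-0.015,0],4],[0.68,[-0.02,-0.01,0],2],[0.68,[-0.01,-0.004,0],0],[0.68,[0,0,0],0]]'>/dev/null;python3 st.py; python3 -c "
from h import *
gg([.5428,.2812,.0943],np.radians(-70.7))"
```

```text
t24.95 [0.545  0.2848 0.3565] yaw -70.36 tilt(x,y) deg [-2.47 -1.44] [-0.516  0.453 -0.06   1.652  0.027  1.088 -1.812] [-0.01  0.01  0.01  0.02  0.   -0.    0.  ] F [-0.2 -0.2  0.1]
t24.95 grasp [0.5379 0.2807 0.1937] rot [177.19  -0.52 -70.36] F [-0.2 -0.2  0.1] gap 0.0599 j [-0.52  0.45 -0.06  1.65  0.03  1.09 -1.81]
turn 0.34 shift now-axes [ 0.0002 -0.0096  0.0991]  after-turn axes [ 0.0002 -0.0096  0.0991]
```

```bash
python3 -m pendant '[[0.68,[0,-0.004,0.012],0.3],[0.68,[0,-0.004,0.02],0],[0.68,[0,-0.002,0.02],0],[0.68,[0,0,0.015],0],[0.68,[0,0,0.008],0],[0.68,[0,0,0],0]]'>/dev/null;python3 st.py; python3 -c "
from h import *
gg([.5428,.2812,.0943],np.radians(-70.7))"
```

```text
t25.45 [0.5531 0.2766 0.2739] yaw -70.79 tilt(x,y) deg [-2.53 -1.69] [-0.504  0.548 -0.055  1.713  0.038  0.934 -1.81 ] [ 0.02 -0.   -0.    0.01 -0.01  0.    0.02] F [-1.6  3.8  2.6]
t25.45 grasp [0.5459 0.2718 0.1111] rot [177.06  -0.77 -70.79] F [-1.6  3.8  2.6] gap 0.0598 j [-0.5   0.55 -0.05  1.71  0.04  0.93 -1.81]
turn -0.09 shift now-axes [-0.0101 -0.001   0.0166]  after-turn axes [-0.0101 -0.001   0.0166]
```

```bash
python3 -m pendant '[[0.68,[0,0,-0.01],0],[0.68,[-0.003,0,-0.003],0],[0.68,[-0.004,0,0],0],[0.68,[-0.002,0,0],0],[0.68,[0,0,0],0]]'>/dev/null;python3 st.py; python3 -c "
from h import *
gg([.5428,.2812,.0943],np.radians(-70.7))
im,d=get_image('wrist');c=calibration('wrist');cv2.imwrite('pics/w11.png',im[:,:,::-1]);np.savez('w11.npz',im=im,d=d,c=c)"
```

```text
t25.87 [0.5523 0.2828 0.2906] yaw -71.02 tilt(x,y) deg [-2.37 -1.69] [-0.514  0.531 -0.054  1.697  0.037  0.965 -1.822] [-0.   -0.02  0.   -0.01  0.    0.    0.  ] F [-0.1 -0.1 -0. ]
t25.87 grasp [0.5455 0.278  0.1278] rot [177.21  -0.83 -71.02] F [-0.1 -0.1 -0. ] gap 0.0598 j [-0.51  0.53 -0.05  1.7   0.04  0.97 -1.82]
turn -0.32 shift now-axes [-0.0044 -0.0001  0.0334]  after-turn axes [-0.0044 -0.0001  0.0334]
```

View pics/w11.png

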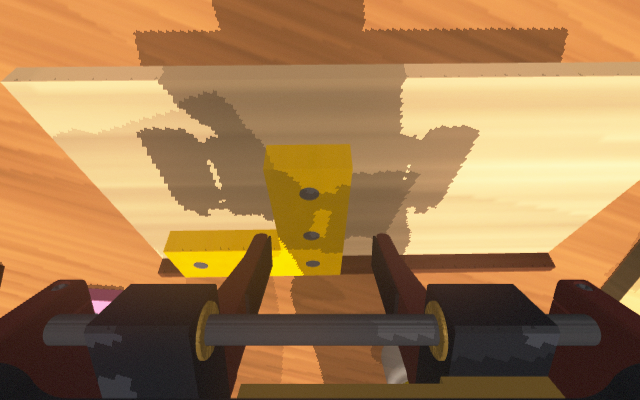

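```bash
python3 - <<'E'
from h import *
q=np.load('w11.npz',allow_pickle=True);c=q['c'].item()
T,y,nn=fitheld(q['im'],q['d'],c,22,34,200,(155,365,140,278),[.5255,.3201,np.radians(19.3)])
E
```

```text
held top centre [0.528  0.3234 0.0864] yaw 19.4 normal tilt deg [-28.65 -10.1 ] cost 0.039
```

```bash
python3 -m pendant '[[0.68,[-0.002,0,0.006],0],[0.68,[-0.002,0,0.01],-0.3],[0.68,[0,0,0.008],0],[0.68,[0,0,0.002],0],[0.68,[0,0,0],0]]'>/dev/null;python3 st.py; python3 -c "
from h import *
gg([.5428,.2812,.0943],np.radians(-70.7))"
```

```text
t26.33 [0.5493 0.2865 0.262 ] yaw -70.60 tilt(x,y) deg [-2.33 -1.68] [-0.52   0.564 -0.056  1.72   0.042  0.909 -1.827] [-0.    0.01 -0.    0.01  0.   -0.01  0.  ] F [-0.  -0.1  0.2]
t26.33 grasp [0.5426 0.2818 0.0992] rot [177.25  -0.81 -70.6 ] F [-0.  -0.1  0.2] gap 0.0598 j [-0.52  0.56 -0.06  1.72  0.04  0.91 -1.83]
turn 0.1 shift now-axes [ 0.0005 -0.0002  0.0049]  after-turn axes [ 0.0005 -0.0002  0.0049]
```

```bash
python3 -m pendant '[[0.68,[-0.0015,-0.001,0.003],0],[0.68,[0,-0.001,0.0015],0],[0.68,[0,0,0],0],[0.3,[0,0,0],0],[0.3,[0,0,0],0],[0.3,[0,0,0],0],[0.3,[0,0,0],0]]' 30;python3 st.py; python3 -c "
from h import *
gg([.5428,.2812,.0943],np.radians(-70.7))"
```

```text
time_s: 26.92
ee_pos: [0.5506, 0.2885, 0.2559]
ee_rot: [3.092, -0.015, -1.232]
force: [-0.2, -0.0, -2.7]
finger_gap: 0.0449
t26.92 [0.5506 0.2885 0.2559] yaw -70.61 tilt(x,y) deg [-2.41 -1.73] [-0.522  0.575 -0.056  1.717  0.042  0.902 -1.829] [ 0. -0. -0.  0.  0.  0. -0.] F [-0.2 -0.  -2.7]
t26.92 grasp [0.5437 0.2836 0.0931] rot [177.15  -0.83 -70.61] F [-0.2 -0.  -2.7] gap 0.0449 j [-0.52  0.57 -0.06  1.72  0.04  0.9  -1.83]
turn 0.09 shift now-axes [ 0.002   0.0017 -0.0011]  after-turn axes [ 0.002   0.0017 -0.0011]
```

```bash
python3 -m pendant '[[0.3,[0,0,-0.01],0],[0.3,[0,0,-0.02],0],[0.3,[0,0,-0.03],0],[0.3,[0,0,-0.03],0],[0.3,[0,0,-0.012],0]]'>/dev/null;python3 st.py; python3 -c "
from h import *
gg([.4336,-.019,.16],np.radians(-70.7))"
```

```text
t27.33 [0.5537 0.2905 0.3591] yaw -70.60 tilt(x,y) deg [-2.91 -2.05] [-0.522  0.471 -0.055  1.617  0.031  1.117 -1.819] [-0.   -0.12  0.01 -0.15 -0.01  0.28  0.01] F [ 0.3  0.8 -1.3]
t27.33 grasp [0.5454 0.2847 0.1964] rot [176.57  -0.97 -70.6 ] F [ 0.3  0.8 -1.3] gap 0.0446 j [-0.52  0.47 -0.06  1.62  0.03  1.12 -1.82]
turn 0.1 shift now-axes [0.2487 0.2035 0.0529]  after-turn axes [0.249  0.2031 0.0529]
```

```bash
python3 -m pendant '[[0.3,[0.012,0.01,0],0],[0.3,[0.025,0.021,0],0],[0.3,[0.028,0.023,0],0],[0.3,[0.028,0.023,0],0],[0.3,[0.028,0.023,0],0],[0.3,[0.028,0.023,0],0],[0.3,[0.028,0.023,0],0],[0.3,[0.026,0.022,0],0],[0.3,[0.022,0.018,0],0],[0.3,[0.012,0.009,0],0]]'>/dev/null;python3 -m pendant '[[0.3,[0.004,0.003,0.005],0],[0.3,[0,0,0.01],0],[0.3,[0,0,0],0]]'>/dev/null;python3 st.py; python3 -c "
from h import *
gg([.4336,-.019,.07],np.radians(-70.7))"
```

```text
t28.42 [ 0.4309 -0.0234  0.3609] yaw -70.93 tilt(x,y) deg [-2.76 -1.83] [-0.131  0.143  0.068  2.08   0.023  0.969 -1.316] [ 0.01 -0.03  0.01 -0.01 -0.    0.03  0.  ] F [-1.   0.8 -3.2]
t28.42 grasp [ 0.4231 -0.0286  0.1981] rot [176.79  -0.83 -70.93] F [-1.   0.8 -3.2] gap 0.0449 j [-0.13  0.14  0.07  2.08  0.02  0.97 -1.32]
turn -0.23 shift now-axes [-0.0075 -0.0202  0.1271]  after-turn axes [-0.0074 -0.0202  0.1271]
```

```bash
python3 -m pendant '[[0.3,[-0.002,-0.004,0.014],0],[0.3,[-0.002,-0.005,0.025],0],[0.3,[-0.002,-0.005,0.028],0],[0.3,[-0.001,-0.004,0.025],0],[0.3,[0,-0.002,0.018],0],[0.3,[0,0,0.01],0],[0.3,[0,0,0],0]]'>/dev/null;python3 st.py; python3 -c "
from h import *
gg([.4336,-.019,.07],np.radians(-70.7))"
```

```text
t29.00 [ 0.4427 -0.0091  0.2355] yaw -70.60 tilt(x,y) deg [-2.56 -1.68] [-0.141  0.361  0.051  2.173  0.012  0.656 -1.335] [-0.01  0.01 -0.01 -0.01 -0.    0.02 -0.  ] F [-0.1 -0.7 -2. ]
t29.00 grasp [ 0.4354 -0.0139  0.0728] rot [177.02  -0.73 -70.6 ] F [-0.1 -0.7 -2. ] gap 0.0442 j [-0.14  0.36  0.05  2.17  0.01  0.66 -1.34]
turn 0.1 shift now-axes [0.0042 0.0032 0.003 ]  after-turn axes [0.0042 0.0032 0.003 ]
```

Now press to pivot it flat, as with the blue one.

```bash
python3 -m pendant '[[0.3,[0.002,0,0.006],0],[0.3,[0.001,0.001,0.007],0],[0.3,[0,0.002,0.006],0],[0.3,[0,0.002,0.006],0],[0.3,[0,0.003,0.006],0],[0.3,[0,0.003,0.006],0]]' 15;python3 st.py; python3 -m pendant '[[0.3,[0,0.003,0.005],0],[0.3,[0,0.002,0.004],0],[0.3,[0,0.001,0.002],0],[0.3,[0,0,0],0]]';python3 st.py; python3 -c "
from h import *
gg([.4336,-.019,.028],np.radians(-70.7))"
```

```text
time_s: 29.5
ee_pos: [0.4352, -0.015, 0.2]
ee_rot: [3.101, -0.014, -1.23]
force: [1.4, -0.0, 1.2]
finger_gap: 0.0449
t29.50 [ 0.4352 -0.015   0.2   ] yaw -70.49 tilt(x,y) deg [-1.91 -1.54] [-0.125  0.419  0.047  2.214  0.01   0.545 -1.321] [ 0.03  0.1  -0.01  0.12 -0.   -0.24  0.02] F [ 1.4 -0.   1.2]
time_s: 29.83
ee_pos: [0.4277, -0.018, 0.1879]
ee_rot: [3.101, -0.014, -1.231]
force: [0.9, 2.0, 7.0]
finger_gap: 0.0448
t29.83 [ 0.4277 -0.018   0.1879] yaw -70.53 tilt(x,y) deg [-1.93 -1.54] [-0.119  0.436  0.046  2.236  0.01   0.506 -1.317] [ 0.   -0.   -0.    0.   -0.   -0.01  0.  ] F [0.9 2.  7. ]
t29.83 grasp [ 0.4222 -0.0224  0.025 ] rot [177.67  -0.81 -70.53] F [0.9 2.  7. ] gap 0.0448 j [-0.12  0.44  0.05  2.24  0.01  0.51 -1.32]
turn 0.17 shift now-axes [ 0.0007 -0.0118 -0.0034]  after-turn axes [ 0.0006 -0.0118 -0.0034]
```

```bash
python3 -m pendant '[[0.3,[0,0,-0.001],0],[0.3,[0,0,0],0],[0.3,[0,0.0,-0.01],0],[0.3,[0,-0.005,-0.02],0],[0.3,[0,-0.01,-0.03],0],[0.3,[0,-0.01,-0.03],0],[0.3,[0,-0.01,-0.03],0],[0.3,[0,-0.01,-0.03],0],[0.3,[0,-0.005,-0.02],0],[0.3,[0,0,0],0]]' 45;python3 st.py;python3 -c "
from h import *
im,d=get_image('wrist');c=calibration('wrist');cv2.imwrite('pics/w12.png',im[:,:,::-1]);np.savez('w12.npz',im=im,d=d,c=c)"
```

```text
time_s: 30.67
ee_pos: [0.4774, 0.0026, 0.3586]
ee_rot: [3.081, -0.011, -1.231]
force: [1.2, -0.7, -2.1]
finger_gap: 0.0446
t30.67 [0.4774 0.0026 0.3586] yaw -70.54 tilt(x,y) deg [-3.09 -1.73] [-0.165  0.226  0.057  1.982  0.014  0.991 -1.348] [-0.    0.01  0.    0.04  0.   -0.04  0.  ] F [ 1.2 -0.7 -2.1]
```

View pics/w12.png

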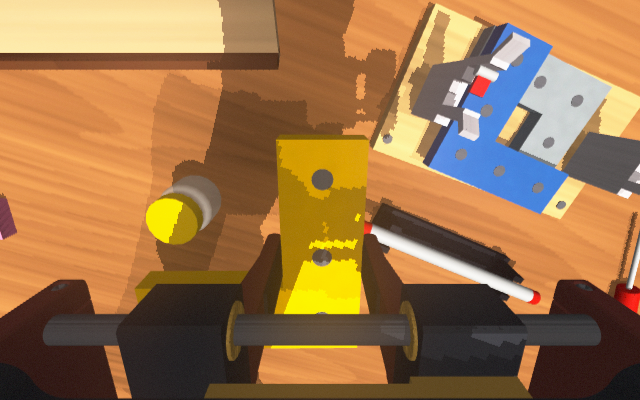

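```bash
cat > held.py <<'E'
import sys
from h import *
f=sys.argv[1]; hue=[int(a) for a in sys.argv[2:5]]; box=[int(a) for a in sys.argv[5:9]]; off=float(sys.argv[9])
q=np.load(f,allow_pickle=True);c=q['c'].item(); s=observe();Rm=R.from_euler('xyz',s['ee_rot']).as_matrix()
yaw0=s['ee_rot'][2]+np.pi/2 if off>0 else s['ee_rot'][2]-np.pi/2
g=s['ee_pos']+Rm@[0,0,.163]; 
x0=[*(g[:2]+R.from_euler('z',yaw0).as_matrix()[:2,:2]@[-.004,.0425]),yaw0]; print(np.round(x0,3))
T,y,nn=fitheld(q['im'],q['d'],c,*hue,box,x0)
print('in tool',((T-s['ee_pos'])@Rm).round(4),'dyaw',np.degrees(y-s['ee_rot'][2]),'normal in tool deg',np.degrees(nn@Rm).round(2))
E
python3 held.py w12.npz 22 34 150 130 380 130 310 1
```

```text
[0.45  0.036 0.34 ]
held top centre [0.4545 0.0375 0.1871] yaw 19.28 normal tilt deg [1.14 0.2 ] cost 0.013
in tool [-0.0422 -0.0016  0.1695] dyaw 89.81419746963056 normal in tool deg [  0.77   2.46 -57.24]
```

```bash
python3 -m pendant '[[0.3,[0.01,-0.004,-0.002],-3],[0.3,[0.016,-0.006,-0.003],-4.5],[0.3,[0.016,-0.005,-0.003],-5],[0.3,[0.016,-0.003,-0.003],-5],[0.3,[0.017,-0.002,-0.003],-5],[0.3,[0.017,0,-0.003],-5],[0.3,[0.017,0.002,-0.003],-5],[0.3,[0.017,0.003,-0.003],-5],[0.3,[0.016,0.005,-0.002],-5],[0.3,[0.016,0.006,-0.002],-5]]'>/dev/null; python3 -m pendant '[[0.3,[0.015,0.008,0],-5],[0.3,[0.014,0.009,0],-5],[0.3,[0.012,0.01,0],-4.5],[0.3,[0.008,0.008,0],-3],[0.3,[0.003,0.003,0],-1],[0.3,[0,0,0],0]]'>/dev/null;python3 st.py;python3 place.py -.0422 -.0016 .5803 -.1618 86.95 89.81
```

```text
t32.05 [ 0.6193 -0.176   0.3347] yaw -1.14 tilt(x,y) deg [-6.85 -1.45] [ 0.239  0.539 -0.074  1.569  0.092  1.151  0.113] [ 0.01  0.03  0.    0.04  0.   -0.02 -0.  ] F [-1.5 -0.2 -1.8]
centre [ 0.5571 -0.1779  0.1705] shift [ 0.0227 -0.0164 -0.0032] turn 1.72 F [-1.5 -0.2 -1.8]
```

```bash
python3 -m pendant '[[0.3,[0,0,-0.01],0],[0.3,[-0.004,-0.006,-0.012],0.5],[0.3,[-0.012,-0.02,-0.005],0.5],[0.3,[-0.018,-0.03,0],0],[0.3,[-0.018,-0.032,0],0],[0.3,[-0.018,-0.032,0],0],[0.3,[-0.018,-0.03,0],0],[0.3,[-0.014,-0.024,0.005],0],[0.3,[-0.008,-0.016,0.01],0],[0.3,[0,-0.004,0.02],0]]'>/dev/null;python3 st.py;python3 place.py -.0422 -.0016 .445 .018 88 89.81
```

```text
t32.88 [0.5058 0.0352 0.34  ] yaw -2.80 tilt(x,y) deg [-6.8  -1.31] [-0.027  0.326 -0.172  1.897  0.063  1.045 -0.275] [-0.11  0.21 -0.02  0.34  0.06 -0.58 -0.16] F [ 0.8  0.5 -2.2]
centre [0.4438 0.035  0.1758] shift [0.002  0.0169 0.0002] turn -0.99 F [ 0.8  0.5 -2.2]
```

```bash
python3 -m pendant '[[0.3,[0.002,0.006,0.02],0],[0.3,[0.004,0.008,0.027],0],[0.3,[0.004,0.004,0.027],0],[0.3,[0.004,0,0.022],0],[0.3,[0.002,0,0.014],0],[0.3,[0,0,0.008],0],[0.3,[0,0,0],0]]'>/dev/null;python3 st.py;python3 place.py -.0422 -.0016 .445 .018 88 89.81
```

```text
t33.47 [0.5012 0.0239 0.2233] yaw -2.32 tilt(x,y) deg [-6.38 -1.28] [-0.025  0.482 -0.154  2.004  0.106  0.778 -0.285] [-0.01 -0.03 -0.01 -0.   -0.01  0.02 -0.01] F [ 0.4  0.6 -1.6]
centre [0.4404 0.0233 0.0586] shift [ 0.0048  0.0052 -0.0004] turn -0.51 F [ 0.4  0.6 -1.6]
```

```bash
python3 -m pendant '[[0.3,[0.004,0.004,0.009],0],[0.3,[0.004,0.001,0.009],0],[0.3,[0,0,0.006],0],[0.3,[0,0,0.003],0]]'>/dev/null;python3 st.py; python3 -m pendant '[[0.3,[0,0,0.003],0],[0.3,[0,0,0.003],0],[0.3,[-0.001,0,0.003],0]]'>/dev/null;python3 st.py
```

```text
t33.80 [0.5075 0.0187 0.1974] yaw -2.29 tilt(x,y) deg [-6.03 -1.26] [-0.022  0.53  -0.145  2.005  0.12   0.723 -0.284] [-0.01  0.06  0.01  0.01  0.02 -0.09 -0.01] F [ 0.5  0.2 -2.1]
t34.05 [0.5066 0.0186 0.1889] yaw -2.32 tilt(x,y) deg [-5.89 -1.24] [-0.024  0.543 -0.142  2.012  0.123  0.701 -0.288] [-0.01  0.01  0.01  0.03  0.02 -0.07 -0.02] F [-4.7  0.  30.4]
```

```bash
python3 -m pendant '[[0.3,[-0.003,0,0.003],0],[0.3,[-0.003,0,0.003],0],[0.3,[-0.003,0,0.003],0]]'>/dev/null;python3 st.py; python3 -m pendant '[[0.3,[-0.003,0,0.003],0],[0.3,[-0.003,0,0.003],0],[0.3,[-0.003,0,0.003],0],[0.3,[-0.003,0,0.003],0]]'>/dev/null;python3 st.py
```

```text
t34.30 [0.5028 0.0187 0.1883] yaw -2.34 tilt(x,y) deg [-4.82 -1.25] [-0.027  0.535 -0.14   2.029  0.129  0.673 -0.295] [-0.02 -0.04  0.01  0.07  0.02 -0.11 -0.03] F [-0.7 -1.  22.7]
t34.63 [0.4978 0.0187 0.1881] yaw -2.36 tilt(x,y) deg [-3.28 -1.25] [-0.032  0.523 -0.136  2.052  0.137  0.635 -0.305] [-0.02 -0.04  0.01  0.07  0.02 -0.12 -0.03] F [-2.1 -2.  23.1]
```

```bash
python3 -m pendant '[[0.3,[-0.003,0,0.003],0],[0.3,[-0.003,0,0.003],0],[0.3,[-0.003,0,0.003],0],[0.3,[-0.003,0,0.003],0],[0.3,[-0.003,0,0.003],0],[0.3,[-0.003,0,0.003],0],[0.3,[-0.003,0,0.002],0]]'>/dev/null;python3 st.py; python3 place.py -.0422 -.0016 .445 .018 88 89.81
```

```text
t35.22 [0.4888 0.0189 0.1876] yaw -2.40 tilt(x,y) deg [-0.63 -1.25] [-0.043  0.504 -0.127  2.094  0.151  0.567 -0.325] [-0.02 -0.04  0.01  0.07  0.02 -0.1  -0.03] F [ 2.1 -0.4  1.7]
centre [0.4449 0.0185 0.0176] shift [0.0002 0.0005 0.    ] turn -0.59 F [ 2.1 -0.4  1.7]
```

```bash
python3 -m pendant '[[0.3,[0,0,-0.008],0],[0.3,[0,0,-0.016],0],[0.3,[0.003,0,-0.025],0],[0.3,[0.006,0.004,-0.03],0],[0.3,[0.009,0.010,-0.03],0],[0.3,[0.01,0.015,-0.03],0],[0.3,[0.01,0.02,-0.02],0],[0.3,[0.01,0.02,-0.01],0],[0.3,[0.006,0.012,0],0],[0.3,[0,0,0],0]]' >/dev/null;python3 st.py;python3 -c "
from h import *
im,d=get_image('wrist');c=calibration('wrist');cv2.imwrite('pics/w13.png',im[:,:,::-1]);np.savez('w13.npz',im=im,d=d,c=c)"
python3 held.py w13.npz 22 34 150 90 380 125 310 1
```

```text
t36.05 [ 0.5405 -0.0618  0.3705] yaw -2.11 tilt(x,y) deg [-0.85 -1.21] [ 0.117  0.316 -0.123  1.824  0.07   1.02  -0.074] [ 0.   -0.03 -0.02 -0.   -0.01  0.03 -0.01] F [ 0.2 -1.1 -2.4]
[ 0.495 -0.066  1.535]
held top centre [ 0.4943 -0.0605  0.2011] yaw 87.69 normal tilt deg [ 0.25 -0.65] cost 0.015
in tool [-0.0434 -0.0021  0.1699] dyaw 89.76275247428198 normal in tool deg [ -0.55   1.84 -57.26]
```

View pics/w13.png

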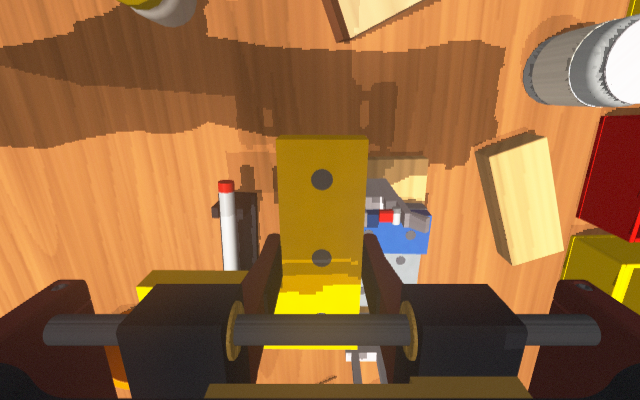

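```bash
python3 place.py -.043 -.002 .5803 -.1618 86.95 89.78; python3 -m pendant '[[0.3,[0.010,0.012,0],0.4],[0.3,[0.018,0.022,0],0.3],[0.3,[0.020,0.024,0],0],[0.3,[0.018,0.021,0],0],[0.3,[0.012,0.014,0],0],[0.3,[0.005,0.005,0],0],[0.3,[0,0,0],0]]' >/dev/null;python3 st.py;python3 place.py -.043 -.002 .5803 -.1618 86.95 89.78
```

```text
centre [ 0.4947 -0.0606  0.2006] shift [0.0892 0.0981 0.0008] turn 0.75 F [ 0.4 -0.5 -1.4]
t36.68 [ 0.618  -0.1552  0.3665] yaw -2.20 tilt(x,y) deg [-1.57 -0.72] [ 0.223  0.473 -0.081  1.594  0.06   1.102  0.084] [-0.01  0.01 -0.01  0.02 -0.01  0.   -0.01] F [-0.5 -0.4 -2.3]
centre [ 0.5704 -0.1537  0.1973] shift [ 0.0102  0.0077 -0.0002] turn 0.63 F [-0.5 -0.4 -2.3]
```

```bash
python3 -m pendant '[[0.3,[0.004,0.003,0.006],0.5],[0.3,[0.004,0.003,0.014],0.2],[0.3,[0.003,0.002,0.016],0],[0.3,[0.001,0,0.016],0],[0.3,[0,0,0.012],0],[0.3,[0,0,0.006],0],[0.3,[0,0,0],0]]' >/dev/null;python3 st.py;python3 place.py -.043 -.002 .5803 -.1618 86.95 89.78
```

```text
t37.27 [ 0.6252 -0.1553  0.2874] yaw -2.51 tilt(x,y) deg [-1.94 -0.37] [ 0.22   0.566 -0.079  1.644  0.066  0.967  0.071] [-0.01  0.   -0.01  0.02 -0.   -0.   -0.  ] F [-0.7  0.1 -2.2]
centre [ 0.5766 -0.1525  0.1185] shift [ 0.0041  0.0091 -0.0001] turn 0.32 F [-0.7  0.1 -2.2]
```

```bash
python3 -m pendant '[[0.3,[0.002,0.004,0],0.2],[0.3,[0.001,0.003,0],0],[0.3,[0.001,0.002,0],0],[0.3,[0,0,0.006],0],[0.3,[0,0,0.008],0],[0.3,[0,0,0.004],0],[0.3,[0,0,0],0]]' >/dev/null;python3 st.py;python3 place.py -.043 -.002 .5803 -.1618 86.95 89.78
```

```text
t37.85 [ 0.6289 -0.1645  0.2697] yaw -2.67 tilt(x,y) deg [-1.75 -0.38] [ 0.231  0.594 -0.076  1.642  0.068  0.937  0.079] [ 0.  0.  0.  0. -0.  0.  0.] F [-0.7 -0.3 -1.7]
centre [ 0.5809 -0.1616  0.1006] shift [-0.0006  0.0002  0.    ] turn 0.16 F [-0.7 -0.3 -1.7]
```

```bash
python3 -m pendant '[[0.3,[0,0,0.006],0.1],[0.3,[0,0,0.008],0],[0.3,[0,0,0.005],0],[0.3,[0,0,0.002],0],[0.3,[0,0,0],0]]' >/dev/null;python3 st.py;python3 place.py -.043 -.002 .5803 -.1618 86.95 89.78
```

```text
t38.27 [ 0.628  -0.1644  0.2459] yaw -2.78 tilt(x,y) deg [-1.79 -0.37] [ 0.23   0.621 -0.075  1.659  0.071  0.893  0.075] [ 0.    0.01 -0.    0.   -0.   -0.   -0.  ] F [-0.1  0.2 -2.5]
centre [ 0.5798 -0.1614  0.0769] shift [ 0.0005  0.0004 -0.    ] turn 0.05 F [-0.1  0.2 -2.5]
```

```bash
python3 -m pendant '[[0.3,[0.0005,0.0003,0.0015],0],[0.3,[0,0,0.001],0],[0.3,[0,0,0],0]]' >/dev/null;python3 st.py;python3 place.py -.043 -.002 .5803 -.1618 86.95 89.78
```

```text
t38.52 [ 0.6286 -0.1647  0.2436] yaw -2.77 tilt(x,y) deg [-1.79 -0.37] [ 0.23   0.625 -0.075  1.659  0.071  0.89   0.075] [-0. -0.  0. -0.  0. -0.  0.] F [-0.2  0.6 -2.3]
centre [ 0.5804 -0.1618  0.0746] shift [-0.0001  0.      0.    ] turn 0.06 F [-0.2  0.6 -2.3]
```

Within a millimetre and not quite touching; 1 mm more, then release.

```bash
python3 -m pendant '[[0.3,[0,0,0.001],0],[0.3,[0,0,0],0]]';  python3 -m pendant '[[0.58,[0,0,0],0],[0.62,[0,0,0],0],[0.65,[0,0,0],0],[0.65,[0,0,-0.006],0],[0.65,[0,0,-0.02],0],[0.65,[0,0,-0.03],0],[0.65,[0,0,-0.035],0],[0.65,[0,0.01,-0.03],0],[0.65,[-0.01,0.01,-0.02],0],[0.65,[-0.01,0.005,0],0]]'>/dev/null; python3 st.py; python3 -c "
from h import *
im,d=get_image('wrist');c=calibration('wrist');cv2.imwrite('pics/w14.png',im[:,:,::-1]);np.savez('w14.npz',im=im,d=d,c=c)
fitw(d,c,.074,[.5808,-.162,np.radians(87)])"
```

```text
time_s: 38.68
ee_pos: [0.6287, -0.1648, 0.2437]
ee_rot: [3.133, 0.03, -0.049]
force: [-0.3, 0.4, -2.6]
finger_gap: 0.0446
t39.52 [ 0.613  -0.1862  0.3926] yaw -2.53 tilt(x,y) deg [-1.73 -0.32] [ 0.268  0.458 -0.075  1.553  0.048  1.16   0.137] [ 0.12 -0.17 -0.    0.29 -0.01 -0.13  0.12] F [0.1 0.4 0.7]
fitw [ 0.5774 -0.1622  1.5168] yaw 86.9 cost 0.02 occ 0.1 z 0.0726
```

View pics/w14.png

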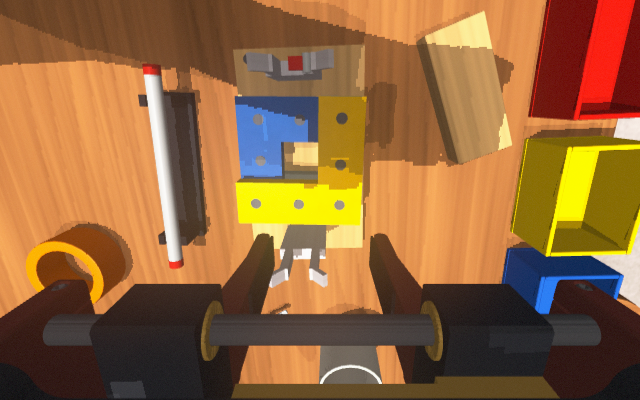

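```bash
python3 -m pendant '[[0.5,[0,0,0],0],[0.5,[0,0,0],0],[0.4,[0,0,0],0]]' >/dev/null; python3 st.py; python3 - <<'E'
from h import *
c0=calibration('wrist');im,d=get_image('wrist');c=calibration('wrist');np.savez('w15.npz',im=im,d=d,c=c0)
print(c['position']-c0['position'])
for cc in (c0,):
    fitw(d,cc,.074,[.58,-.162,np.radians(87)])
    fitw(d,cc,.056,[.58,-.162,np.radians(-93)],tol=.005); fitw(d,cc,.038,[.5808,-.162,np.radians(87)],tol=.005)
    fitw(d,cc,.020,[.582,-.166,-.01],poly=rect(.14,.236))
P=cloud(d,c0);H=hsv(im);vv,uu=np.mgrid[:400,:640]
b=(uu>120)&(uu<215)&(vv>50)&(vv<280)&(P[...,2]>.042)&(P[...,2]<.07)&((H[...,1]<40)|(H[...,0]<6)|(H[...,0]>174))&(H[...,2]>120)
n,l,st,_=cv2.connectedComponentsWithStats(b.astype(np.uint8)); b=l==1+st[1:,4].argmax(); p=P[b]; 
mu=p[:,:2].mean(0); U,S,V=np.linalg.svd(p[:,:2]-mu,full_matrices=False); a=V[0]*np.sign(V[0][1]); t=(p[:,:2]-mu)@a; w=(p[:,:2]-mu)@V[1]
lo,hi=np.percentile(t,[.3,99.7]); print('bar n',b.sum(),'ends',(mu+a*lo).round(4),(mu+a*hi).round(4),'len',hi-lo,'mid',(mu+a*(lo+hi)/2).round(4),'dir deg',np.degrees(np.arctan2(a[1],a[0])),'width',np.percentile(w,[1,99]).round(4),'ztop',np.percentile(p[:,2],[50,98]).round(4))
cv2.imwrite('pics/mbar.png',b.astype(np.uint8)*255); cv2.imwrite('pics/w15.png',im[:,:,::-1])
E
```

```text
t39.82 [ 0.61   -0.1872  0.3898] yaw -2.69 tilt(x,y) deg [-1.96 -0.3 ] [ 0.27   0.457 -0.074  1.562  0.049  1.157  0.136] [-0.    0.01 -0.    0.01  0.   -0.01 -0.  ] F [ 0.1 -0.1  0.3]
[ 2.86248352e-05  1.29141437e-04 -2.64387178e-04]
fitw [ 0.5801 -0.1614  1.5142] yaw 86.76 cost 0.022 occ 0.1 z 0.0741
fitw [ 0.5807 -0.1625 -1.6237] yaw -93.03 cost 0.013 occ 0.55 z 0.0561
fitw [ 0.5813 -0.1593  1.5212] yaw 87.16 cost 0.045 occ 0.85 z 0.0375
fitw [ 0.581  -0.1649 -0.0126] yaw -0.72 cost 0.013 occ 0.67 z 0.0201
bar n 2796 ends [ 0.4187 -0.2877] [ 0.4371 -0.0604] len 0.2280391181931951 mid [ 0.4279 -0.1741] dir deg 85.3760342475184 width [-0.008   0.0055] ztop [0.0519 0.0539]
```

```bash
python3 -c "
from h import *
gg([.4319,-.1243,.12],np.radians(-4.6))"
```

```text
t39.87 grasp [ 0.6044 -0.1879  0.2266] rot [179.61   1.97  -2.68] F [ 0.5  0.4 -0.4] gap 0.0374 j [ 0.27  0.46 -0.07  1.56  0.05  1.16  0.14]
turn 1.92 shift now-axes [-0.1715 -0.0563  0.1122]  after-turn axes [-0.1733 -0.0505  0.1122]
```

```bash
python3 -m pendant '[[0.4,[-0.012,-0.004,0],1],[0.4,[-0.026,-0.008,0],1],[0.4,[-0.03,-0.009,0],0],[0.4,[-0.032,-0.009,0],0],[0.4,[-0.032,-0.009,0.006],0],[0.4,[-0.025,-0.008,0.016],0],[0.4,[-0.014,-0.004,0.025],0],[0.4,[-0.004,0,0.028],0],[0.4,[0,0,0.02],0],[0.4,[0,0,0.006],0]]' >/dev/null;python3 -m pendant '[[0.4,[0,0,0],0],[0.4,[0,0,0],0]]'>/dev/null;python3 st.py;  python3 -c "
from h import *
gg([.4319,-.1243,.051],np.radians(-4.6))"
```

```text
t40.87 [ 0.4277 -0.1144  0.2808] yaw -4.22 tilt(x,y) deg [-2.89  0.01] [ 0.242  0.287 -0.109  2.128  0.054  0.779  0.024] [-0.01  0.02 -0.   -0.   -0.    0.   -0.  ] F [ 0.5  0.1 -0.1]
t40.87 grasp [ 0.4195 -0.1144  0.118 ] rot [179.8    2.88  -4.22] F [ 0.5  0.1 -0.1] gap 0.0352 j [ 0.24  0.29 -0.11  2.13  0.05  0.78  0.02]
turn 0.38 shift now-axes [0.0165 0.0087 0.0663]  after-turn axes [0.0165 0.0086 0.0663]
```

```bash
python3 -m pendant '[[0.45,[0.006,0.003,0],0.3],[0.45,[0.006,0.003,0],0],[0.45,[0.004,0.002,0],0],[0.45,[0,0,0.01],0],[0.45,[0,0,0.012],0],[0.45,[0,0,0.006],0],[0.45,[0,0,0],0]]' >/dev/null;python3 st.py;  python3 -c "
from h import *
gg([.4319,-.1243,.051],np.radians(-4.6))
im,d=get_image('wrist');c=calibration('wrist');cv2.imwrite('pics/w16.png',im[:,:,::-1])"
```

```text
t41.45 [ 0.4477 -0.1258  0.2537] yaw -4.60 tilt(x,y) deg [-2.38 -0.09] [ 0.248  0.361 -0.098  2.104  0.064  0.721  0.026] [ 0.    0.    0.   -0.01 -0.    0.    0.  ] F [-0.7 -0.4  0.4]
t41.45 grasp [ 0.4409 -0.1261  0.0908] rot [179.72   2.36  -4.6 ] F [-0.7 -0.4  0.4] gap 0.0397 j [ 0.25  0.36 -0.1   2.1   0.06  0.72  0.03]
turn -0.0 shift now-axes [-0.0075 -0.0012  0.0402]  after-turn axes [-0.0075 -0.0012  0.0402]
```

View pics/w16.png

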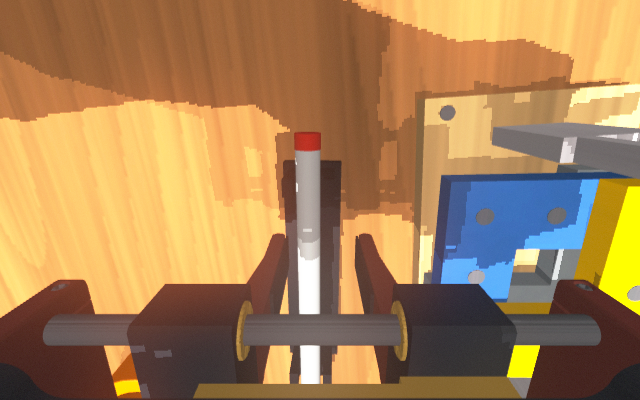

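```bash
python3 -m pendant '[[0.45,[-0.004,-0.001,0],0],[0.45,[-0.0035,0,0.004],0],[0.45,[0,0,0.01],0],[0.45,[0,0,0.01],0],[0.45,[0,0,0.006],0],[0.45,[0,0,0],0]]' >/dev/null;python3 st.py;  python3 -c "
from h import *
gg([.4319,-.1243,.051],np.radians(-4.6))"
```

```text
t42.00 [ 0.4381 -0.124   0.2232] yaw -4.60 tilt(x,y) deg [-2.23 -0.12] [ 0.244  0.401 -0.094  2.147  0.076  0.635  0.014] [ 0. -0.  0.  0.  0.  0.  0.] F [0.9 0.6 0.1]
t42.00 grasp [ 0.4317 -0.1244  0.0603] rot [179.7    2.22  -4.6 ] F [0.9 0.6 0.1] gap 0.0392 j [ 0.24  0.4  -0.09  2.15  0.08  0.63  0.01]
turn -0.0 shift now-axes [ 0.0005 -0.0001  0.0093]  after-turn axes [ 0.0005 -0.0001  0.0093]
```

```bash
python3 -m pendant '[[0.45,[0,0,0.005],0],[0.45,[0,0,0.0035],0],[0.45,[0,0,0],0],[0.1,[0,0,0],0],[0.0,[0,0,0],0],[0.0,[0,0,0],0],[0.0,[0,0,0],0],[0.0,[0,0,0],0]]' 55;python3 st.py;  python3 -c "
from h import *
gg([.4319,-.1243,.051],np.radians(-4.6))"
```

```text
time_s: 42.67
ee_pos: [0.438, -0.1241, 0.2141]
ee_rot: [3.136, 0.038, -0.08]
force: [-0.3, 0.2, -0.3]
finger_gap: 0.0147
t42.67 [ 0.438  -0.1241  0.2141] yaw -4.60 tilt(x,y) deg [-2.21 -0.12] [ 0.242  0.418 -0.092  2.152  0.079  0.613  0.011] [-0. -0. -0. -0. -0.  0. -0.] F [-0.3  0.2 -0.3]
t42.67 grasp [ 0.4317 -0.1244  0.0513] rot [179.7    2.19  -4.6 ] F [-0.3  0.2 -0.3] gap 0.0147 j [ 0.24  0.42 -0.09  2.15  0.08  0.61  0.01]
turn -0.0 shift now-axes [ 0.0002 -0.0001  0.0003]  after-turn axes [ 0.0002 -0.0001  0.0003]
```

```bash
python3 -m pendant '[[0,[0,0,-0.008],0],[0,[0,0,-0.016],0],[0,[0,0,-0.025],0],[0,[0.004,0,-0.03],-0.5],[0,[0.008,-0.001,-0.03],-0.5],[0,[0.014,-0.001,-0.025],-0.5],[0,[0.018,-0.001,-0.012],-0.5],[0,[0.02,-0.001,-0.004],-0.5],[0,[0.018,0,0],-0.5],[0,[0.01,0,0],-0.5]]' >/dev/null;python3 -m pendant '[[0,[0.004,0,0],-0.3],[0,[0,0,0],0]]' >/dev/null;python3 st.py;  cat > bar.py <<'E'
from h import *
s=observe();Rm=R.from_euler('xyz',s['ee_rot']).as_matrix();T=s['ee_pos']+Rm@[0,.05,.169]
d=np.array([.581,-.1649,T[2]])-T
print('bar mid',T.round(4),'slope deg',np.degrees(-Rm[2,1]).round(2),'shift',(d@Rm).round(4),'turn',round(-(-.72-np.degrees(s['ee_rot'][2])),2),'down to home',round(T[2]-.094,4),'F',s['force'].round(1),'gap',s['finger_gap'].round(4))
E
python3 bar.py; python3 -c "
from h import *
im,d=get_image('wrist');c=calibration('wrist');cv2.imwrite('pics/w17.png',im[:,:,::-1]);np.savez('w17.npz',im=im,d=d,c=c)"
```

```text
t43.67 [ 0.5411 -0.1237  0.375 ] yaw -0.64 tilt(x,y) deg [-2.12 -0.06] [ 0.226  0.336 -0.115  1.784  0.05   1.061  0.081] [-0.   -0.01 -0.    0.   -0.    0.01 -0.  ] F [-0.4  0.2 -2.1]Traceback (most recent call last):
  File "bar.py", line 4, in <module>
    print('bar mid',T.round(4),'slope deg',np.degrees(-Rm[2,1]).round(2),'shift',(d@Rm).round(4),'turn',round(-(-.72-np.degrees(s['ee_rot'][2])),2),'down to home',round(T[2]-.094,4),'F',s['force'].round(1),'gap',s['finger_gap'].round(4))
                                                                                                                                                                                                                    ^^^^^^^^^^^^^^^^^^^^^
AttributeError: 'float' object has no attribute 'round'
```

View pics/w17.png

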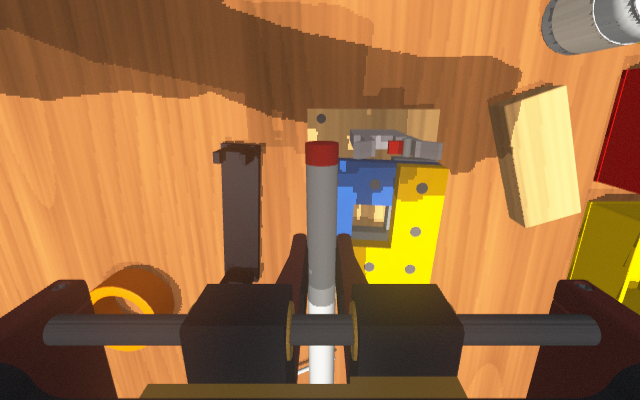

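```bash
sed -i "s/,s\['finger_gap'\].round(4)/,round(s['finger_gap'],4)/" bar.py; python3 bar.py; python3 - <<'E'
from h import *
q=np.load('w17.npz',allow_pickle=True);c=q['c'].item();d=q['d'];im=q['im'];P=cloud(d,c)
s=observe();Rm=R.from_euler('xyz',s['ee_rot']).as_matrix()
vv,uu=np.mgrid[:400,:640]
m=(uu>300)&(uu<345)&(vv>138)&(vv<280)&(d>0)&(P[...,2]>.17)
p=P[m]; t=(p-s['ee_pos'])@Rm
# ridge: per row min tool z
for a in np.arange(-.065,-.0,.01):
    k=(t[:,1]>a)&(t[:,1]<a+.01)
    if k.sum()>10: print(round(a,3),k.sum(),'x mid',(np.percentile(t[k,0],[2,98])).round(4),'zmin',np.percentile(t[k,2],5).round(4),'world z',np.percentile(p[k,2],95).round(4))
print('tool y end',np.percentile(t[:,1],[.3,1]).round(4))
E
```

```text
bar mid [ 0.5337 -0.174   0.2061] slope deg -0.09 shift [ 0.0471 -0.0096 -0.0018] turn 0.06 down to home 0.1121 F [-0.5 -0.  -0.7] gap 0.0148
-0.065 806 x mid [-0.0088  0.0072] zmin 0.1598 world z 0.2152
-0.055 643 x mid [-0.0084  0.0069] zmin 0.16 world z 0.215
-0.045 607 x mid [-0.0086  0.0066] zmin 0.1602 world z 0.2149
-0.035 554 x mid [-0.0082  0.0067] zmin 0.1603 world z 0.2147
-0.025 524 x mid [-0.0084  0.0068] zmin 0.1604 world z 0.2146
-0.015 1159 x mid [-0.0115  0.011 ] zmin 0.139 world z 0.236
-0.005 493 x mid [-0.0082  0.0066] zmin 0.1561 world z 0.2191
tool y end [-0.065  -0.0649]
```

```bash
sed -i 's/\[0,.05,.169\]/[-.0008,.05,.168]/' bar.py; python3 -m pendant '[[0,[0.007,-0.002,0],0],[0,[0.012,-0.003,0],0],[0,[0.012,-0.002,0],0],[0,[0.009,-0.002,0],0],[0,[0.005,0,0],0],[0,[0,0,0],0]]'>/dev/null; python3 bar.py; python3 st.py
```

```text
bar mid [ 0.5791 -0.1644  0.205 ] slope deg -0.08 shift [ 0.0019  0.0005 -0.0001] turn -0.04 down to home 0.111 F [-0.4  0.3 -0.9] gap 0.0145
t44.22 [ 0.5873 -0.1143  0.3728] yaw -0.76 tilt(x,y) deg [-2.29 -0.05] [ 0.194  0.41  -0.114  1.679  0.056  1.096  0.049] [-0.01  0.01 -0.    0.   -0.    0.01 -0.  ] F [-0.4  0.3 -0.9]
```

```bash
python3 -m pendant '[[0,[0.001,0,0.008],0],[0,[0.001,0,0.012],0],[0,[0.001,0,0.012],0],[0,[0.001,0,0.01],0],[0,[0,0,0.005],0],[0,[0,0,0],0]]'>/dev/null; python3 bar.py; python3 st.py
```

```text
bar mid [ 0.5792 -0.1648  0.1518] slope deg -0.08 shift [ 0.0018  0.0001 -0.0001] turn -0.07 down to home 0.0578 F [-0.3 -0.3 -0.9] gap 0.0147
t44.72 [ 0.5879 -0.1146  0.3195] yaw -0.79 tilt(x,y) deg [-2.48 -0.04] [ 0.193  0.466 -0.112  1.729  0.066  0.993  0.041] [ 0.    0.01  0.    0.01  0.   -0.   -0.  ] F [-0.3 -0.3 -0.9]
```

```bash
python3 -m pendant '[[0,[0.001,0,0],0],[0,[0.001,0,0.004],0],[0,[0.0005,0,0.008],0],[0,[0.0005,0,0.008],0],[0,[0,0,0.004],0],[0,[0,0,0],0]]'>/dev/null; python3 bar.py; python3 st.py;  python3 -c "
from h import *
for n in ('wrist','scene'):
    im,d=get_image(n)
    if n=='scene': im=cv2.resize(im[210:320,190:340],None,fx=5,fy=5,interpolation=cv2.INTER_CUBIC)
    cv2.imwrite(f'pics/{n}18.png',im[:,:,::-1])"
```

```text
bar mid [ 0.5818 -0.1653  0.1262] slope deg -0.1 shift [-0.0008 -0.0004  0.    ] turn -0.11 down to home 0.0322 F [ 0.5 -0.5  1.8] gap 0.015
t45.22 [ 0.5903 -0.1151  0.294 ] yaw -0.83 tilt(x,y) deg [-2.37 -0.07] [ 0.191  0.499 -0.11   1.745  0.071  0.943  0.036] [-0.  0.  0. -0. -0.  0.  0.] F [ 0.5 -0.5  1.8]
```

View pics/scene18.png

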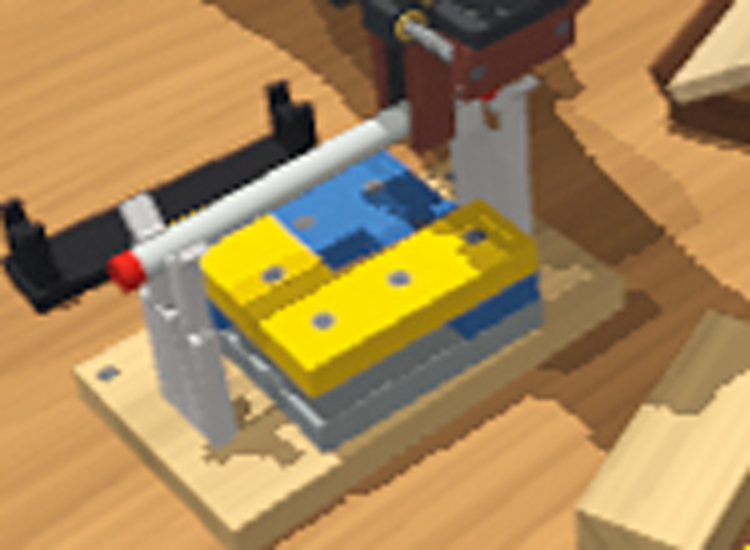

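View pics/wrist18.png

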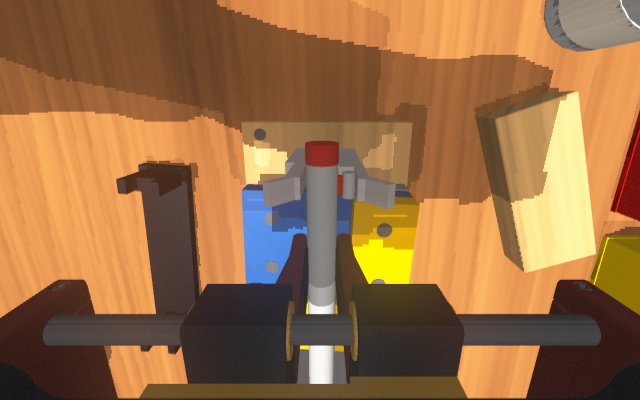

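```bash
python3 -m pendant '[[0,[-0.0005,0,0.003],0],[0,[0,0,0.003],0],[0,[0,0,0.003],0]]'; python3 bar.py;  python3 -m pendant '[[0,[0,0,0.003],0],[0,[0,0,0.003],0],[0,[0,0,0.003],0]]'; python3 bar.py
```

```text
time_s: 45.57
ee_pos: [0.5902, -0.1152, 0.2875]
ee_rot: [3.139, 0.037, -0.015]
force: [-0.4, -0.3, 6.1]
finger_gap: 0.0145
bar mid [ 0.5824 -0.1655  0.1198] slope deg -0.13 shift [-0.0015 -0.0005  0.0001] turn -0.12 down to home 0.0258 F [-0.4 -0.3  6.1] gap 0.0145
time_s: 45.82
ee_pos: [0.5895, -0.1152, 0.2793]
ee_rot: [3.139, 0.037, -0.014]
force: [-3.1, 0.5, 4.0]
finger_gap: 0.0151
bar mid [ 0.5818 -0.1655  0.1116] slope deg -0.13 shift [-0.0008 -0.0005  0.    ] turn -0.11 down to home 0.0176 F [-3.1  0.5  4. ] gap 0.0151
```

```bash
python3 -m pendant '[[0,[-0.0005,0,0.003],0],[0,[0,0,0.003],0],[0,[0,0,0.003],0]]'; python3 bar.py;  python3 -m pendant '[[0,[0,0,0.003],0],[0,[0,0,0.003],0]]'; python3 bar.py
```

```text
time_s: 46.07
ee_pos: [0.5872, -0.1151, 0.2689]
ee_rot: [3.139, 0.041, -0.014]
force: [0.1, -0.0, -0.2]
finger_gap: 0.0151
bar mid [ 0.5788 -0.1654  0.1012] slope deg -0.13 shift [ 0.0022 -0.0005 -0.0001] turn -0.08 down to home 0.0072 F [ 0.1 -0.  -0.2] gap 0.0151
time_s: 46.23
ee_pos: [0.5873, -0.115, 0.2626]
ee_rot: [3.139, 0.04, -0.014]
force: [-12.2, 2.4, 41.7]
finger_gap: 0.0149
bar mid [ 0.5791 -0.1653  0.0948] slope deg -0.13 shift [ 0.0019 -0.0005 -0.0001] turn -0.08 down to home 0.0008 F [-12.2   2.4  41.7] gap 0.0149
```

```bash
python3 -m pendant '[[0,[0.0005,0,-0.0015],0],[0.3,[0,0,0],0],[0.4,[0,0,0],0],[0.4,[0,0,0],0],[0.4,[0,0,-0.008],0],[0.4,[0,0,-0.02],0],[0.4,[0,0,-0.03],0],[0.4,[0,0,-0.035],0],[0.4,[0,0.01,-0.03],0],[0.4,[0,0,0],0]]'; python3 -m pendant '[[0.4,[0,0.01,0],0],[0.4,[0,0,0],0]]' >/dev/null;  python3 -c "
from h import *
for n in ('wrist','scene'):
    c=calibration(n);im,d=get_image(n); np.savez(f'{n}19.npz',im=im,d=d,c=c)
    if n=='scene': im=cv2.resize(im[200:320,180:340],None,fx=4.9,fy=4.9,interpolation=cv2.INTER_CUBIC)
    cv2.imwrite(f'pics/{n}19.png',im[:,:,::-1])"
```

```text
time_s: 47.07
ee_pos: [0.5931, -0.1246, 0.3911]
ee_rot: [3.14, 0.043, -0.013]
force: [0.4, -0.1, 1.2]
finger_gap: 0.0352
```

View pics/scene19.png

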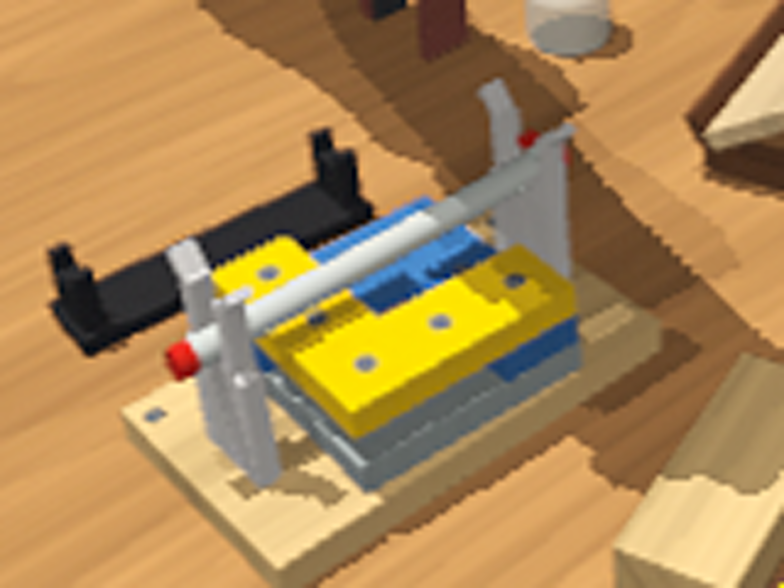

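View pics/wrist19.png

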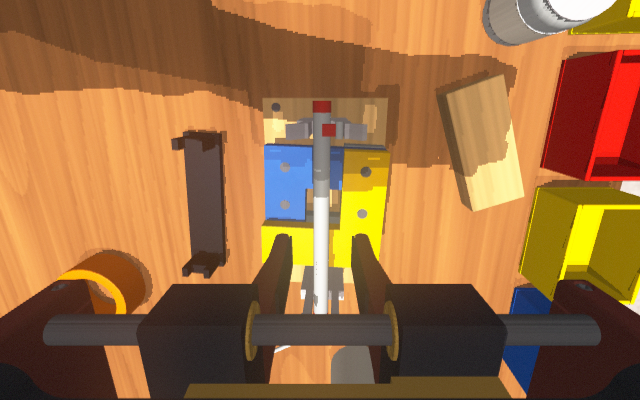

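```bash
python3 - <<'E'
from h import *
for n in ('wrist','scene'):
    q=np.load(f'{n}19.npz',allow_pickle=True);c=q['c'].item();d=q['d'];im=q['im'];P=cloud(d,c);H=hsv(im)
    S=np.array([.581,-.1649,0]);a=np.radians(-.72);L=(P-S)@R.from_euler('z',a).as_matrix()
    m=(d>0)&(abs(L[...,0])<.009)&(abs(L[...,1])<.125)&(P[...,2]>.085)&(P[...,2]<.115)
    for y0 in np.arange(-.125,.125,.025):
        k=m&(L[...,1]>y0)&(L[...,1]<y0+.025)
        if k.sum()>15: print(n,round(y0,3),k.sum(),'x',L[k][:,0].mean().round(4),'ztop',np.percentile(P[k][:,2],95).round(4))
    print(' y ends',np.percentile(L[m][:,1],[.5,99.5]).round(4))
    r=(d>0)&((H[...,0]<6)|(H[...,0]>174))&(H[...,1]>150)&(abs(L[...,0])<.03)&(L[...,1]>.07)&(L[...,1]<.13)&(P[...,2]>.06)
    lr=L[r]; 
    for lo,hi in ((.075,.102),(.102,.13)):
        k=(lr[:,1]>lo)&(lr[:,1]<hi); print(' red',lo,k.sum(),lr[k].min(0).round(4) if k.any() else '',lr[k].max(0).round(4) if k.any() else '')
    if n=='wrist':
        fitw(d,c,.074,[.58,-.162,np.radians(87)]); fitw(d,c,.056,[.58,-.162,np.radians(-93)],tol=.005)
    v,u=np.nonzero(r); 
    if n=='wrist': cr=im[80:170,250:400]
    else: cr=im[215:260,260:310]
    cv2.imwrite(f'pics/c_{n}.png',cv2.resize(cr,None,fx=5 if n=='wrist' else 10,fy=5 if n=='wrist' else 10,interpolation=cv2.INTER_CUBIC)[:,:,::-1])
E
```

```text
wrist -0.125 46 x -0.0012 ztop 0.1019
wrist -0.1 312 x -0.0003 ztop 0.1025
wrist -0.075 312 x -0.0006 ztop 0.1025
wrist -0.05 332 x -0.0007 ztop 0.1026
wrist -0.025 364 x -0.001 ztop 0.1026
wrist -0.0 405 x -0.0007 ztop 0.1026
wrist 0.025 435 x -0.0006 ztop 0.1026
wrist 0.05 462 x -0.0005 ztop 0.1027
wrist 0.075 401 x -0.0012 ztop 0.1026
wrist 0.1 305 x -0.0 ztop 0.103
 y ends [-0.1033  0.1133]
 red 0.075 155 [0.001  0.0871 0.1169] [0.0118 0.0961 0.1205]
 red 0.102 197 [-0.0077  0.1057  0.0963] [0.0073 0.1141 0.1037]
fitw [ 0.5801 -0.1605  1.5154] yaw 86.83 cost 0.03 occ 0.34 z 0.0741
fitw [ 0.5806 -0.1616 -1.622 ] yaw -92.94 cost 0.012 occ 0.64 z 0.0561
scene -0.125 57 x 0.0017 ztop 0.1039
scene -0.1 38 x 0.0014 ztop 0.1046
scene -0.075 72 x 0.0023 ztop 0.1034
scene -0.05 70 x 0.0025 ztop 0.1033
scene -0.025 63 x 0.0027 ztop 0.1033
scene -0.0 64 x 0.0028 ztop 0.1032
scene 0.025 61 x 0.003 ztop 0.1034
scene 0.05 55 x 0.0028 ztop 0.1038
scene 0.075 48 x 0.003 ztop 0.1038
 y ends [-0.1151  0.1028]
 red 0.075 9 [0.0028 0.0866 0.1183] [0.0106 0.0958 0.1223]
 red 0.102 0
```

View pics/c_wrist.png

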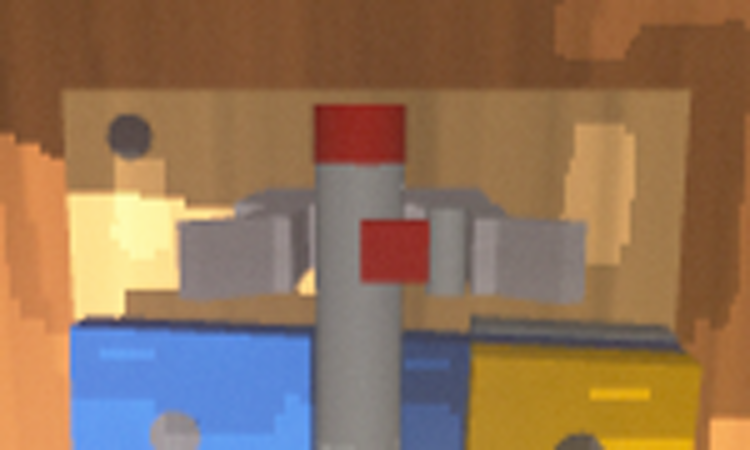

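View pics/c_scene.png

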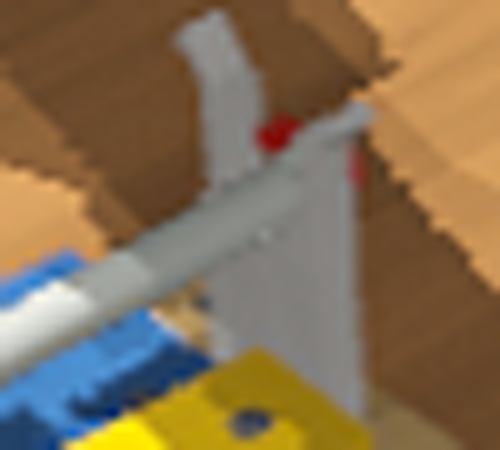

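```bash
python3 -m pendant '[[0.4,[0,0,-0.015],0],[0.4,[0,0,-0.015],0],[0.4,[0,0,0],0]]'; python3 -c "
from cell import *
print(hand_in())"
```

```text
time_s: 47.58
ee_pos: [0.5935, -0.1324, 0.4183]
ee_rot: [-3.14, 0.049, -0.01]
force: [0.2, -0.3, 0.9]
finger_gap: 0.035
the job is handed in; nothing more can be done
None
```

The job is handed in at 47.6 s on the robot's clock. Blue and then yellow lie flat on the grey bracket, each turned half round. The keeper bar is fully home in both forks, with the red jaw shut over it.

**How:** I gripped each bracket on the rack and pressed it flat on the bare bench. I then carried it over and set it down on the pile. The blue one was let go on the bench and picked up again the other way round.

**Last checks, from wrist camera pictures:**

| Part | Centre (x, y), mm | Angle | Notes |
|---|---|---|---|
| Grey, before stacking | 580.8, -162.0 | 86.9° | good view |
| Blue | 580.6, -161.6 | -92.9° | two-thirds hidden |
| Yellow | 580.1, -160.5 | 86.8° | |
| Bar | x within about 1 mm of the slot centre, about 1 mm off along its length | level | top at 102.6 mm (102 mm wanted) |
| Jaw | reaches across the slot above the bar | – | 117–120 mm up, closed |

**What went less well or disagreed:**
- **Arm tilt:** Turning the wrist quickly made the arm sag and tilt by up to about 7°. I straightened it twice by pressing and dragging on bare bench. The first press showed 105 N at the wrist between readings, so close to the 120 N limit that I can't be sure the peak stayed under it.
- **Touch on yellow:** A finger touched the yellow bracket with about 5 N before I gripped it. I backed off and re-aimed.
- **Grey not well rechecked:** With the pile on top, grey is about 85% hidden. Its last fit was 581.3, -159.3 mm at 87.2°, up to 3 mm from the first reading, which I put down to the poor view.
- **Scene camera offset:** It puts the bar about 3 mm further along x than the wrist camera does. It agrees that the bar is level and the jaw is above it.

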